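# Refit the brake spring of the film-roll dispenser

### The job

Refit the brake spring of the film dispenser: hook the spring's leg all the way down into the hole in the end plate of the brake arm, then stretch the spring and drop the loop at its other end over the headed post so that it sits under the head and holds the arm home against the roll. The hole has to be found by feel; press gently, do not overstretch the spring, leave the other things on the bench alone, and let go when it is seated.

Things in the scene. Friction and masses are not known exactly. Their poses are not given: they have to be found in the camera images.
- spring: Steel tension spring, about 165 mm long, 125 g, lying level in two notches of the wooden rest. Origin: on the leg's axis at the height of the coil axis; x along the spring to the loop, z up. Coils 16 mm thick from x 40 to 98 mm. Loop centre at x 150 mm unstretched. Starts to stretch at 4 N, then 0.4 N per mm. It also flexes a little, 0.2 N m per rad at either end of the coils.
- leg_tip (a point): Lowest point of the spring's leg: a round leg, 6 mm thick, rounded tip, that points down at the spring's x = 0, from 5 to 24 mm below the coil axis.
- leg_grip (a point): Middle of the grip block by the leg, on the coil axis, 25 mm from the leg; same axes as the spring. The block is 26 mm long (x), 10 mm wide (y), 14 mm high (z +-7 mm).
- loop_grip (a point): Middle of the grip block by the loop, on the coil axis: 26 mm long (x), 10 mm wide (y), 14 mm high (z +-7 mm), with a 16 mm wide flange at its loop end. x points along the spring towards the loop, z up.
- loop_centre (a point): Centre of the flat wire loop that lies level at the far end of the spring: wire 5 mm thick, inside diameter 18 mm. On the coil axis, 37 mm from loop_grip. x points away from the coils.
- spring_stretch (a joint): How far the spring is stretched, m; 0 at rest. Seated on the post it is about 0.016: some 10 N on the hole and 10 N on the post. More than 0.034 ruins it. Pressing the slack spring on the dispenser with over 20 N, or over 40 N for all contacts together when stretched, damages it.
- dispenser: Grey base plate, 262 x 270 x 12 mm, fixed. Origin at bench height under the middle of the spring line; x from the brake arm to the post. On it: film roll on end (90 mm across, top 62 mm up, at x 0, y -125 mm), brake arm, post (x +86, y 0), and a black saddle at x -31 mm (18 mm along x, 56 mm along y, top 42.5 mm up, small lips at its ends) on which the hooked spring's coils rest.
- plate_mark (a point): On top of the end plate (46 mm above the bench), on the arm's centre line, 180 mm from its pivot; y along the arm away from the pivot, z up. The plate is clamped up to 12 mm either way along the arm, so its round hole (9 mm across, 1.5 mm chamfer, through 8 mm, open below) lies on the centre line at y -12 to +12 mm, not measured. Plate 20 mm wide, from 46 mm inside to 32 mm outside the hole.
- brake_arm (a joint): Swing of the brake arm about its upright pivot (dispenser x -86, y -180 mm), rad. 0 = home: shoe on the roll, arm at right angles to the spring line, hole 172 mm from the post. Grows as the plate swings away from the post. Moves at under 1 N at the plate. With the leg fully in the hole the coil axis is 51 mm above the bench.
- post_top (a point): Centre of the top of the post, 59.5 mm above the bench. Head 13 mm across, 4 mm high; neck below it 9 mm across, 8.5 mm long; then, 47 mm above the bench, a 26 mm wide collar on which the loop sits, its centre 49.5 mm above the bench.
- rest: Fixed wooden rest, 80 x 60 mm; its origin on the bench below the middle of the coils, x along the spring towards the loop; two notched uprights, 44 mm wide, stand 20 mm before and 24 mm after the origin, tops 48 mm high; the coil axis of the spring in it is 48 mm above the bench.
- tape_roll: Roll of clear tape lying flat, 96 mm across, 48 mm high; leave alone. Origin under its centre.
- screwdriver: Screwdriver, 190 mm, lying; leave alone.
- handset: Black handset, 160 x 45 x 16 mm; leave alone. Origin under its centre.
- sprayer: Trigger spray bottle, 76 mm across, 210 mm high; leave alone. Origin under its centre.
- carton: Small open carton, 140 x 110 x 70 mm; leave alone. Origin under its centre.
- marker: Black marker pen, 14 x 130 mm, lying; leave alone.
- staple_box: Small cardboard box, 90 x 60 x 35 mm; leave alone. Origin under its centre.
Mind the look-alikes: they are no part of the job. Several things have the shape of the spring; the one meant has the colours described above.

How it is judged (in metres and radians):
On the way, in this order (a step that is already met when the one before it is completed fails the run):
1. the spring's leg is down in the hole of the end plate (z of leg_tip in the frame of plate_mark below -0.012 m and x of leg_tip in the frame of plate_mark between -0.008 and 0.008 m and y of leg_tip in the frame of plate_mark between -0.017 and 0.017 m), for 0.2 s.
2. the loop is stretched over the post and sits below its head (horizontal distance between loop_centre and post_top below 0.008 m and z of loop_centre in the frame of post_top below -0.005 m and value of joint spring_stretch above 0.01 m), for 0.2 s.
At the end, for the whole second after the job is handed in: Leg tip at least 12 mm below the top of the end plate, in its hole; loop centre within 8 mm of the post axis and at least 5 mm below the post top (under the head); spring stretched over 10 mm, brake arm within 0.03 rad of home; spring at rest, released (all of step 1 and all of step 2 and value of joint brake_arm below 0.03 rad and linear speed of spring below 0.02 m/s); the robot touches nothing.
It fails at once if the slack spring is pressed on the dispenser with more than 20 N (contact force between spring and dispenser above 20 N and value of joint spring_stretch below 0.003 m).
It fails at once if the stretched spring bears on the dispenser with more than 40 N in all (contact force between spring and dispenser above 40 N).
It fails at once if the spring is stretched by more than 34 mm (value of joint spring_stretch above 0.034 m).
It fails at once if another thing on the bench is moved by more than 30 mm (distance of any of tape_roll, screwdriver, handset, sprayer, carton, marker, staple_box from where it was at the start of the episode above 0.03 m).
It also fails if it takes over 64 s, if anything falls off the work surface, if the arm or the gripper's body presses on something with over 40 N, if the wrist force passes 120 N, or if a joint passes its speed limit or range.

### The arm

A 6-joint arm with a two-finger parallel gripper is mounted at the origin on the work surface. World frame = base frame: x ahead of the robot, y to its left, z up, the work surface at z = 0. Lengths are in mm, angles in rad, forces in N, time in s.
With the tool pointing down it reaches from about 275 to 975 mm from the base axis. Payload 8.4 kg.
Tool frame: the origin (TCP) lies midway between the tips of the shut fingers; the grasp point (between the pads) lies 19 mm behind it; x points along the fingers, y is the direction in which the jaws open and shut, and the axes are right-handed (so a half turn about x gives the same grasp; the last joint's range is limited). The gripper opens to 92 mm and grips with 3 to 60 N. Pads are 20 mm wide; open, the fingers measure 128 mm over their backs; the gripper's body (75 mm by 189 mm) begins 69 mm behind the grasp point.
Start: joints at [1.338, 0.353, 1.633, -0, 1.155, -0.002], TCP at [142.971, 608.43, 214.583] pointing down, gripper open.
Joint ranges: [-2.63, 2.63], [-0.92, 2.1], [0.06, 2.66], [-1.3, 4.44], [0, 2.69], [-3.02, 3.02]. Speed limits (rad/s): [2.22, 2.22, 2.79, 3.14, 3.14, 3.14].

### API

Orientations are given as a rotation vector (axis times angle).
In Python, from cell import sense, vision, order gives the robot as it stands. The module is installed in compiled form; this text tells all that it offers.
- The arm moves only by the tool jog_arm, never from a script. Its argument "rows" is a list of rows, each an object of numbers: "dx", "dy", "dz": the shift along the tool's x, y, z in cm; "wx", "wy", "wz": the turn, a rotation vector about the tool's x, y, z in degrees; "grip": the gripper command: -1 is fully open, 1 is shut, values between are in proportion. A call has 1 to 20 rows; each row is the pose to reach, as a shift and turn from the pose measured when the call began, along the tool's axes at that moment; what a row does not reach only later rows make up. A row lasts 1/10 s, in which the tool goes at most 50 mm and 8.59 degrees, less where a joint would pass 70% of its speed; a pose out of reach is approached as far as the arm can. A call with a gripper value outside its range is refused whole. The fingers move at their own pace and stop on an object; "force" is the grip in N (left out, the last holds). Time passes only in rows, so rows that repeat a pose let the fingers close. It gives the time, the measured TCP pose, the force and the opening at its end, in the units of the state.
- sense(): the state, without advancing time (a new reading comes with each control period).
- vision.snapshot(name): name is "scene" or "top" or "wrist"; returns a dict with "color" (480x640x3 uint8, blue, green, red), "depth" (480x640 float32, mm along the optical axis (not along the pixel's ray), 0 where there is no reading), "fx", "fy", "cx", "cy" (pixels), "distortion" ([k1, k2, p1, p2, k3] as OpenCV has them; the pictures are not rectified), "xyz" and "orientation" of the camera in the world. Camera axes: x right, y up, looking along -z (the intrinsics and any distortion apply to the point x, -y, -z); pixel columns grow to the right and rows downward; lengths in mm; the calibration is good to about 2 mm. A picture is of the moment at which its call begins.
- order.sign_off(): hands the job in, once; it reports no verdict.
The state is a dict: "t": time; "joint_pos": joint angles; "joint_vel": joint speeds; "joint_efforts": joint torques, N m; "eef_pos": TCP position; "orientation": TCP orientation; "wrist_force": force on the tool from outside, world axes, zero at the start; "ft_torque": the same for the moment, N m; "grip_width": finger opening in mm.
Only numpy, scipy, OpenCV 4.12 (cv2) and the standard library are available. Lean on these libraries where they do the work, as an engineer would, in place of code of your own. Each camera call takes 0.05 s, during which the arm holds its last target. There are 200 camera calls.

## Working session

There is one attempt and no reset: what is moved stays moved. The work goes in short steps, Python scripts to look and compute and a tool call to move; the robot and the scene stay as the last step left them, time stands still between calls to the robot, and variables do not carry over. Pictures are saved under pics/ and viewed, about 8 in all and at most 12, crops included, and the job is handed in when it is done.

Besides the shell and the picture viewer there is one more tool, called as a command line: name --argument value ..., lists and objects as JSON in quotes. jog_arm: Moves the arm, as the interface text tells. Its arguments: {"type":"object","properties":{"rows":{"type":"array"},"force":{"type":"number"}},"required":["rows"]}

```bash
mkdir -p pics; ls; python3 - <<'E'
from cell import sense, vision
import cv2, numpy as np, pickle
s=sense(); print(s)
d={}
for n in ("scene","top"):
    p=vision.snapshot(n); d[n]=p; cv2.imwrite(f"pics/{n}0.png",p["color"])
    print(n,{k:p[k] for k in p if k not in("color","depth")})
pickle.dump(d,open("d0.pkl","wb"))
E
```

```text
pics
{'t': 0.0, 'joint_pos': array([ 1.33759666e+00,  3.53652567e-01,  1.63411506e+00, -5.29571638e-06,
        1.15519046e+00, -2.42158187e-03]), 'joint_vel': array([ 0.00052515, -0.0006926 , -0.00031516, -0.00065124,  0.00064914,
        0.00050347]), 'joint_efforts': array([ 4.44004778e-03, -5.93860531e+01, -3.34211147e+01,  7.01248320e-02,
        2.35352194e-02, -1.70903349e-04]), 'eef_pos': array([142.86223702, 607.95545299, 213.8690945 ]), 'orientation': array([ 0.18011484,  1.56334777, -0.1822496 ]), 'wrist_force': array([-0.80305069,  0.33029815,  0.51870392]), 'ft_torque': array([-0.00684887, -0.01035846,  0.00205702]), 'grip_width': 91.99697567993472}
scene {'fx': 464.07098469930713, 'fy': 464.07098469930713, 'cx': 316.8517826288217, 'cy': 245.48376614406, 'distortion': array([-0.07742485,  0.        ,  0.        ,  0.        ,  0.        ]), 'xyz': array([1167.55212504, -166.84530656,  830.4369968 ]), 'orientation': array([0.62270189, 0.48563765, 1.28170476])}
top {'fx': 470.61857760681363, 'fy': 470.61857760681363, 'cx': 313.92671683654225, 'cy': 240.19534799792422, 'distortion': array([-0.06439767,  0.        ,  0.        ,  0.        ,  0.        ]), 'xyz': array([ 257.65431006,   -6.06051871, 1285.95104915]), 'orientation': array([ 0.10947404, -0.14079878, -1.57570779])}
```

```bash
sleep 8
```

```text
(no output)
```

View pics/top0.png

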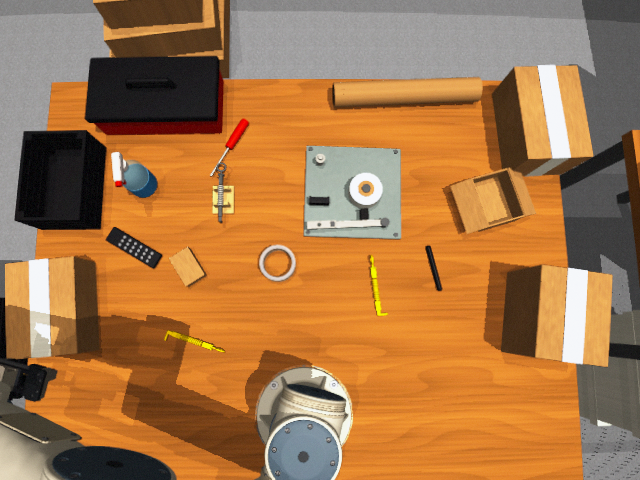

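View pics/scene0.png

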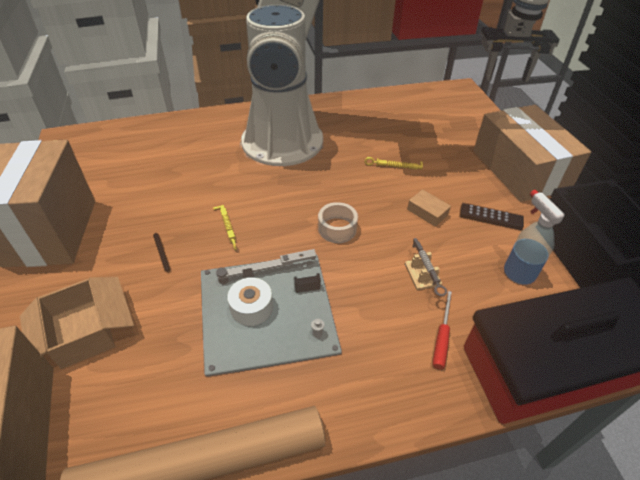

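Candidates: steel spring in the wooden rest at top px (222,195), yellow ones at (376,285) and (195,342). The steel-coloured one in the rest with notches fits; both yellow ones are look-alikes. Next, measuring and confirming in an enlarged crop.

```bash
cat > h.py <<'E'
import numpy as np, cv2, pickle
from scipy.spatial.transform import Rotation as R
def K(p): return np.array([[p["fx"],0,p["cx"]],[0,p["fy"],p["cy"]],[0,0,1.]])
def ray(p,uv):
    q=cv2.undistortPoints(np.array(uv,float).reshape(-1,1,2),K(p),p["distortion"]).reshape(-1,2)
    d=np.c_[q[:,0],-q[:,1],-np.ones(len(q))]
    return d, R.from_rotvec(p["orientation"]).as_matrix()
def onz(p,uv,z):
    "world points where pixels' rays meet height z (scalar or list)"
    d,M=ray(p,uv); w=d@M.T; o=p["xyz"]; return o+w*((z-o[2])/w[:,2])[:,None]
def cloud(p):
    v,u=np.mgrid[0:480,0:640]; d,M=ray(p,np.c_[u.ravel(),v.ravel()])
    return (p["xyz"]+(d*p["depth"].reshape(-1,1))@M.T).reshape(480,640,3)
def proj(p,X):
    M=R.from_rotvec(p["orientation"]).as_matrix(); c=(np.atleast_2d(X)-p["xyz"])@M
    c=c*[1,-1,-1]; return cv2.projectPoints(c,np.zeros(3),np.zeros(3),K(p),p["distortion"])[0].reshape(-1,2)
E
python3 - <<'E'
from h import *
d=pickle.load(open("d0.pkl","rb")); p=d["top"]; c=cloud(p)
np.set_printoptions(precision=1,suppress=True)
a=cv2.resize(p["color"][155:235,190:250],None,fx=6,fy=6,interpolation=2)
b=cv2.resize(p["color"][140:245,300:410],None,fx=4,fy=4,interpolation=2)
H=480;im=np.zeros((H,800,3),np.uint8); im[:480,:360]=a; im[:420,360:800]=b
cv2.imwrite("pics/crop1.png",im)
print(onz(p,[[222,168],[221,220]],48), onz(p,[[320,160]],59.5),onz(p,[[312,224],[385,222]],46))
E
```

```text
[[657.9 217.4  48. ]
 [512.9 216.7  48. ]] [[675.3 -50.3  59.5]] [[ 500.7  -27.1   46. ]
 [ 505.  -224.1   46. ]]
```

```bash
sleep 6
```

```text
(no output)
```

View pics/crop1.png

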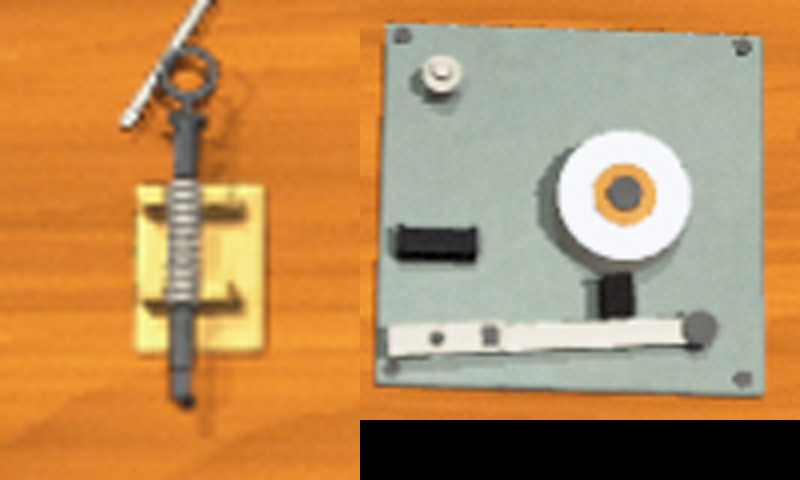

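The crop confirms it: a steel spring with dark grip blocks sits in the wooden rest. The loop is at top px (221,167) and the leg at (221,222). The end plate's hole shows as a dark dot at about px (319,224), the post at (320,158). Next I'll move the wrist camera in.

```bash
cat >> h.py <<'E'
np.set_printoptions(precision=2,suppress=True)
def jog(s,P,yaw_to=None):
    """shift (cm, tool axes) and turn (deg, tool axes) to TCP point P (mm) tool down, tool z-axis heading yaw_to (rad)"""
    M=R.from_rotvec(s["orientation"]).as_matrix(); d=M.T@(np.array(P)-s["eef_pos"])/10
    w=np.zeros(3)
    if yaw_to is not None:
        # choose tool frame: x down, jaw y horizontal, perpendicular to heading; nearest of the two half turns
        best=None
        for k in (0,np.pi):
            z=np.array([np.cos(yaw_to+k),np.sin(yaw_to+k),0]); x=np.array([0,0,-1.]); T=np.c_[x,np.cross(z,x),z]
            r=R.from_matrix(M.T@T).as_rotvec(degrees=True)
            if best is None or np.linalg.norm(r)<np.linalg.norm(best): best=r
        w=best
    return d,w
E
python3 - <<'E'
from h import *
from cell import sense
s=sense(); M=R.from_rotvec(s["orientation"]).as_matrix(); print(M)
p=pickle.load(open("d0.pkl","rb"))["top"]
L=onz(p,[[221.3,167.5],[220.8,222]],48)[:,:2]; L[1]=onz(p,[[220.8,222]],35)[0,:2]
f=lambda x,y:(300+(x-360)/4,140+y/4)
print("loop,leg",L,np.linalg.norm(L[0]-L[1]))
c=onz(p,[f(387,25),f(377,382),f(763,395),f(763,37)],12)[:,:2]; print("corners",c)
post=onz(p,[f(441,74)],59.5)[0]; hole=onz(p,[f(436,338)],46)[0]; piv=onz(p,[f(700,328)],50)[0]; print(post,hole,piv)
yw=np.arctan2(*(L[0]-L[1])[::-1]); print("spring yaw",yw, "disp yaw",np.arctan2(*(c[0]-c[1])[::-1]),np.arctan2(*(c[3]-c[2])[::-1]),np.arctan2(*(c[0]-c[3])[::-1])-np.pi/2)
print(jog(s,[560,217,240],yw))
E
```

```text
[[-0.    0.23  0.97]
 [-0.    0.97 -0.23]
 [-1.   -0.   -0.  ]]
loop,leg [[659.31 219.37]
 [510.03 219.49]] 149.2790317244652
corners [[ 732.41  -14.9 ]
 [ 475.32   -6.1 ]
 [ 464.42 -272.21]
 [ 723.22 -283.06]]
[679.54 -51.05  59.5 ] [499.19 -45.89  46.  ] [ 504.19 -223.41   50.  ]
spring yaw -0.0007981050126202823 disp yaw -0.034199024943693264 -0.04190664164267543 -0.03425204637583512
(array([ -2.57, -28.52,  49.55]), array([-13.18,  -0.01,   0.07]))
```

jog_arm --rows '[{"dx": -2.6, "dy": -28.5, "dz": 49.5, "wx": -13.2, "grip": -1}, {"dx": -2.6, "dy": -28.5, "dz": 49.5, "wx": -13.2, "grip": -1}, {"dx": -2.6, "dy": -28.5, "dz": 49.5, "wx": -13.2, "grip": -1}, {"dx": -2.6, "dy": -28.5, "dz": 49.5, "wx": -13.2, "grip": -1}, {"dx": -2.6, "dy": -28.5, "dz": 49.5, "wx": -13.2, "grip": -1}, {"dx": -2.6, "dy": -28.5, "dz": 49.5, "wx": -13.2, "grip": -1}, {"dx": -2.6, "dy": -28.5, "dz": 49.5, "wx": -13.2, "grip": -1}, {"dx": -2.6, "dy": -28.5, "dz": 49.5, "wx": -13.2, "grip": -1}, {"dx": -2.6, "dy": -28.5, "dz": 49.5, "wx": -13.2, "grip": -1}, {"dx": -2.6, "dy": -28.5, "dz": 49.5, "wx": -13.2, "grip": -1}, {"dx": -2.6, "dy": -28.5, "dz": 49.5, "wx": -13.2, "grip": -1}, {"dx": -2.6, "dy": -28.5, "dz": 49.5, "wx": -13.2, "grip": -1}, {"dx": -2.6, "dy": -28.5, "dz": 49.5, "wx": -13.2, "grip": -1}, {"dx": -2.6, "dy": -28.5, "dz": 49.5, "wx": -13.2, "grip": -1}, {"dx": -2.6, "dy": -28.5, "dz": 49.5, "wx": -13.2, "grip": -1}, {"dx": -2.6, "dy": -28.5, "dz": 49.5, "wx": -13.2, "grip": -1}]'

```text
$.rows[0]: bad value
```

```bash
python3 - <<'E'
from h import *
from cell import sense,vision
s=sense(); print(s["t"],s["eef_pos"],s["orientation"])
p=vision.snapshot("wrist"); pickle.dump(p,open("w1.pkl","wb")); cv2.imwrite("pics/w1.png",p["color"]); print(p["xyz"],p["orientation"],p["fx"])
E
```

```text
0.1 [142.87 608.01 213.97] [ 0.18  1.56 -0.18]
[ 76.39 623.99 384.98] [-0.21 -0.17  1.33] 350.8083821789702
```

View pics/w1.png

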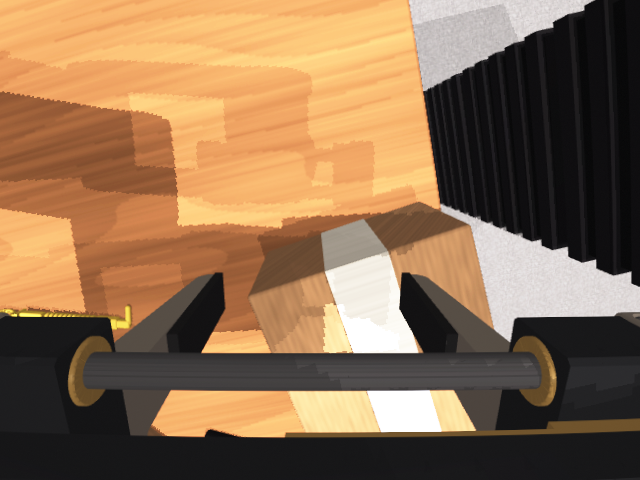

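jog_arm --rows '[{"dx": -2.6, "dy": -28.5, "dz": 49.5, "wx": -13.2, "wy": 0, "wz": 0, "grip": -1}, {"dx": -2.6, "dy": -28.5, "dz": 49.5, "wx": -13.2, "wy": 0, "wz": 0, "grip": -1}]'

```text
t: 0.35
eef_pos: [215.4, 539.9, 218.5]
orientation: [-0.007, 1.571, 0.005]
wrist_force: [0.4, -0.5, 0.6]
grip_width: 92.1
```

jog_arm --rows '[{"dx": -2.2, "dy": -32.3, "dz": 38.5, "wx": 0, "wy": 0, "wz": 0, "grip": -1}, {"dx": -2.2, "dy": -32.3, "dz": 38.5, "wx": 0, "wy": 0, "wz": 0, "grip": -1}, {"dx": -2.2, "dy": -32.3, "dz": 38.5, "wx": 0, "wy": 0, "wz": 0, "grip": -1}, {"dx": -2.2, "dy": -32.3, "dz": 38.5, "wx": 0, "wy": 0, "wz": 0, "grip": -1}, {"dx": -2.2, "dy": -32.3, "dz": 38.5, "wx": 0, "wy": 0, "wz": 0, "grip": -1}, {"dx": -2.2, "dy": -32.3, "dz": 38.5, "wx": 0, "wy": 0, "wz": 0, "grip": -1}, {"dx": -2.2, "dy": -32.3, "dz": 38.5, "wx": 0, "wy": 0, "wz": 0, "grip": -1}, {"dx": -2.2, "dy": -32.3, "dz": 38.5, "wx": 0, "wy": 0, "wz": 0, "grip": -1}, {"dx": -2.2, "dy": -32.3, "dz": 38.5, "wx": 0, "wy": 0, "wz": 0, "grip": -1}, {"dx": -2.2, "dy": -32.3, "dz": 38.5, "wx": 0, "wy": 0, "wz": 0, "grip": -1}, {"dx": -2.2, "dy": -32.3, "dz": 38.5, "wx": 0, "wy": 0, "wz": 0, "grip": -1}, {"dx": -2.2, "dy": -32.3, "dz": 38.5, "wx": 0, "wy": 0, "wz": 0, "grip": -1}, {"dx": -2.2, "dy": -32.3, "dz": 38.5, "wx": 0, "wy": 0, "wz": 0, "grip": -1}]'

```text
t: 1.65
eef_pos: [601.8, 220.4, 240.5]
orientation: [-0.007, 1.573, 0.005]
wrist_force: [-1.1, 1.2, 0.8]
grip_width: 91.7
```

```bash
python3 - <<'E'
from h import *
from cell import sense,vision
s=sense(); print(s["t"],s["eef_pos"],s["orientation"])
p=vision.snapshot("wrist"); pickle.dump(p,open("w1.pkl","wb")); cv2.imwrite("pics/w2.png",p["color"]); print(p["xyz"],p["orientation"],p["fx"])
print(R.from_rotvec(p["orientation"]).as_matrix())
E
```

```text
1.65 [601.79 220.36 240.46] [-0.01  1.57  0.  ]
[533.7  219.87 411.62] [-0.2  -0.2   1.57] 350.8083821789702
[[-0.01 -0.97 -0.25]
 [ 1.   -0.01 -0.  ]
 [-0.   -0.25  0.97]]
```

View pics/w2.png

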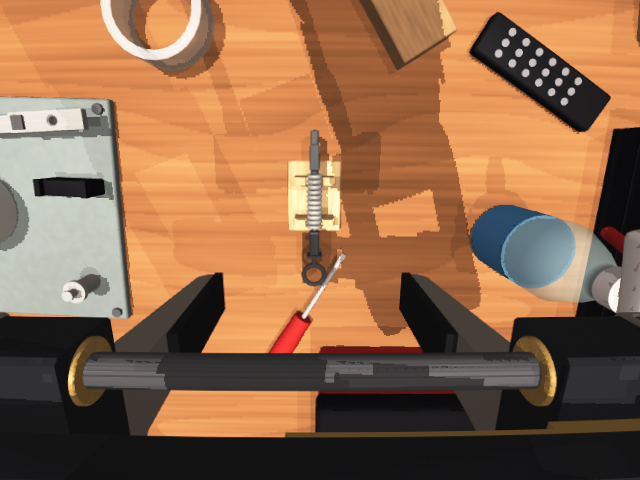

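Wrist view: leg end at (314,132), loop at (314,272), plate hole (52,120), post top (70,293). I'll triangulate against the top view.

```bash
python3 - <<'E'
from h import *
from cell import sense
s=sense(); p=pickle.load(open("w1.pkl","rb")); t=pickle.load(open("d0.pkl","rb"))["top"]
print("wrist: loop, leg top", onz(p,[[314,272],[314.5,132],[314.5,150],[314.5,245]],[48,50,55,55])[:,:2])
print("hole,post",onz(p,[[52,120],[70,293]],[46,59.5]))
# loop centre from dark mask refinement
def show(q,box,fx,name):
    x0,y0,x1,y1=box; return cv2.resize(q["color"][y0:y1,x0:x1],None,fx=fx,fy=fx,interpolation=2)
a=show(p,(280,120,350,290),3.5,""); b=show(p,(0,85,140,325),2.5,"")
im=np.zeros((600,800,3),np.uint8); im[:a.shape[0],:a.shape[1]]=a; im[:b.shape[0],300:300+b.shape[1]]=b; cv2.imwrite("pics/crop2.png",im)
c=cloud(p)
for v in range(128,290,8):
    print(v,[f"{c[v,u,0]:.0f},{c[v,u,1]:.0f},{c[v,u,2]:.0f}" for u in range(308,322,2)])
E
```

```text
wrist: loop, leg top [[660.88 222.81]
 [514.25 221.91]
 [531.58 222.05]
 [628.45 222.99]]
hole,post [[502.22 -43.82  46.  ]
 [684.08 -44.99  59.5 ]]
128 ['507,215,1', '507,217,0', '507,219,-0', '507,222,3', '507,224,1', '507,226,2', '507,228,1']
136 ['516,215,1', '516,217,1', '518,219,52', '518,221,52', '518,223,51', '518,225,50', '516,228,2']
144 ['525,215,2', '526,218,51', '526,220,54', '526,222,51', '526,223,52', '526,226,50', '525,229,1']
152 ['534,215,2', '534,218,54', '534,220,53', '533,222,54', '533,224,55', '533,226,53', '533,229,1']
160 ['542,215,3', '541,218,55', '541,220,56', '541,222,56', '541,224,55', '541,226,56', '542,229,0']
168 ['551,215,10', '549,218,55', '549,220,56', '549,222,56', '549,224,57', '549,226,56', '551,229,11']
176 ['557,216,54', '557,218,55', '557,220,56', '557,222,56', '557,224,56', '557,226,56', '557,228,54']
184 ['565,216,53', '565,218,52', '565,220,51', '565,222,51', '565,224,53', '565,226,52', '565,228,52']
192 ['573,216,54', '573,218,57', '573,220,57', '573,222,57', '573,224,56', '573,226,55', '573,228,53']
200 ['581,216,53', '581,218,54', '581,2
[... 477 characters left out ...]
 ['637,216,0', '623,218,55', '623,220,55', '623,222,56', '623,225,55', '623,227,53', '636,230,1']
248 ['647,216,0', '632,218,55', '632,220,56', '631,222,56', '631,225,56', '632,227,53', '646,230,2']
256 ['641,216,54', '641,218,53', '641,220,54', '641,223,54', '641,225,54', '640,227,56', '641,229,54']
264 ['652,216,48', '652,218,48', '651,221,49', '651,223,49', '651,225,49', '651,227,50', '652,229,48']
272 ['677,216,1', '677,218,1', '677,221,1', '678,223,0', '678,226,0', '678,228,0', '677,231,2']
280 ['670,216,49', '688,218,1', '688,221,1', '688,223,1', '688,226,1', '671,227,47', '670,229,49']
288 ['699,216,-1', '699,218,-0', '699,221,-0', '699,223,0', '699,226,1', '694,228,13', '692,230,17']
```

View pics/crop2.png

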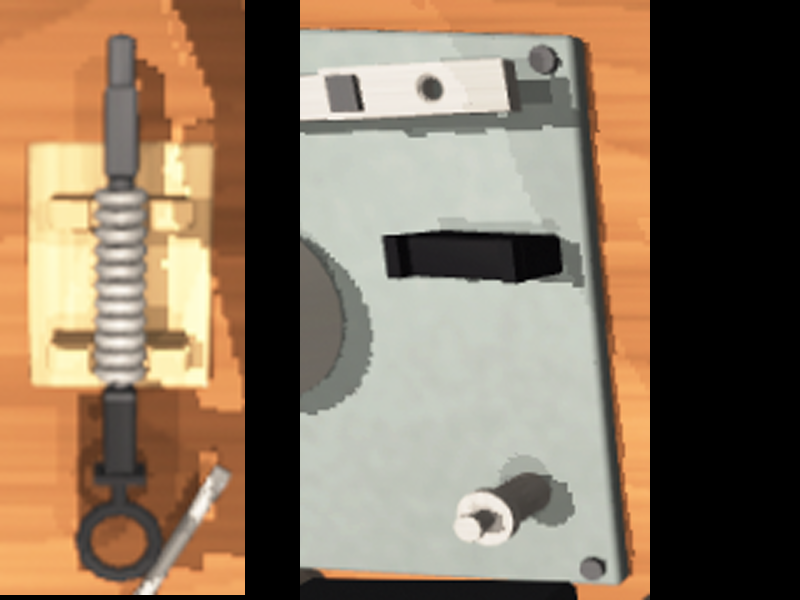

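jog_arm --rows '[{"dx": 5, "dy": 0.05, "dz": -4, "wx": 0.3, "wy": 0, "wz": 0, "grip": -1}, {"dx": 9, "dy": 0.05, "dz": -6.5, "wx": 0.3, "wy": 0, "wz": 0, "grip": -0.4}, {"dx": 13, "dy": 0.05, "dz": -6.5, "wx": 0.3, "wy": 0, "wz": 0, "grip": -0.4}, {"dx": 17, "dy": 0.05, "dz": -6.5, "wx": 0.3, "wy": 0, "wz": 0, "grip": -0.4}, {"dx": 20, "dy": 0.05, "dz": -6.5, "wx": 0.3, "wy": 0, "wz": 0, "grip": -0.4}, {"dx": 20.8, "dy": 0.05, "dz": -6.5, "wx": 0.3, "wy": 0, "wz": 0, "grip": -0.4}, {"dx": 20.8, "dy": 0.05, "dz": -6.5, "wx": 0.3, "wy": 0, "wz": 0, "grip": -0.4}, {"dx": 20.8, "dy": 0.05, "dz": -6.5, "wx": 0.3, "wy": 0, "wz": 0, "grip": -0.4}]'

```text
t: 2.5
eef_pos: [537.1, 221.3, 34.2]
orientation: [-0.004, 1.57, 0.003]
wrist_force: [0.6, -0.5, 0.5]
grip_width: 64.4
```

```bash
python3 - <<'E'
from h import *
from cell import sense,vision
s=sense(); print(s["t"],s["eef_pos"],s["orientation"],s["wrist_force"])
p=vision.snapshot("wrist"); pickle.dump(p,open("w3.pkl","wb")); cv2.imwrite("pics/w3.png",p["color"][180:480]); print(p["xyz"])
E
```

```text
2.5 [537.05 221.26  34.22] [-0.    1.57  0.  ] [ 0.64 -0.46  0.51]
[468.59 220.87 205.22]
```

View pics/w3.png

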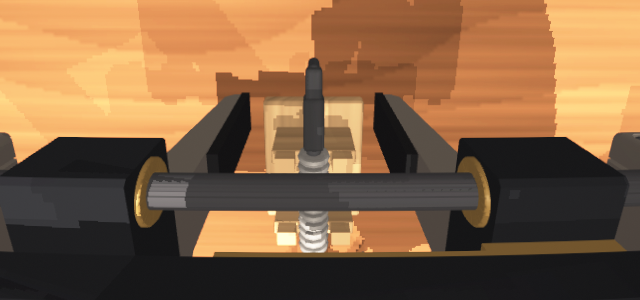

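Fingers at (250..376) straddle the leg block at (314,305 full-frame), centred. Closing and lifting.

jog_arm --rows '[{"dx": 0.2, "dy": 0, "dz": 0, "wx": 0, "wy": 0, "wz": 0, "grip": 1}, {"dx": 0.2, "dy": 0, "dz": 0, "wx": 0, "wy": 0, "wz": 0, "grip": 1}, {"dx": 0.2, "dy": 0, "dz": 0, "wx": 0, "wy": 0, "wz": 0, "grip": 1}, {"dx": 0.2, "dy": 0, "dz": 0, "wx": 0, "wy": 0, "wz": 0, "grip": 1}, {"dx": 0.2, "dy": 0, "dz": 0, "wx": 0, "wy": 0, "wz": 0, "grip": 1}, {"dx": 0.2, "dy": 0, "dz": 0, "wx": 0, "wy": 0, "wz": 0, "grip": 1}, {"dx": 0.2, "dy": 0, "dz": 0, "wx": 0, "wy": 0, "wz": 0, "grip": 1}, {"dx": -2, "dy": 0, "dz": 0, "wx": 0, "wy": 0, "wz": 0, "grip": 1}, {"dx": -5, "dy": 0, "dz": 0, "wx": 0, "wy": 0, "wz": 0, "grip": 1}, {"dx": -8, "dy": 0, "dz": 0, "wx": 0, "wy": 0, "wz": 0, "grip": 1}, {"dx": -10, "dy": 0, "dz": 0, "wx": 0, "wy": 0, "wz": 0, "grip": 1}, {"dx": -10, "dy": 0, "dz": 0, "wx": 0, "wy": 0, "wz": 0, "grip": 1}]' --force 40

```text
t: 3.75
eef_pos: [538.9, 222.0, 137.2]
orientation: [-0.002, 1.565, 0.004]
wrist_force: [0.4, 0.8, -1.6]
grip_width: 9.6
```

```bash
python3 - <<'E'
from h import *
from cell import sense,vision
s=sense(); print(s["t"],s["eef_pos"],s["orientation"],s["wrist_force"],s["grip_width"])
for n in("wrist","scene","top"):
    p=vision.snapshot(n); pickle.dump(p,open(n+"4.pkl","wb")); cv2.imwrite(f"pics/{n}4.png",p["color"])
    if n=="wrist": w=p
    if n=="scene": sc=p
    if n=="top": tp=p
X=s["eef_pos"]; u=proj(sc,X)[0].astype(int); print(u, proj(tp,X), proj(w,X))
a=cv2.resize(sc["color"][u[1]-90:u[1]+60,u[0]-65:u[0]+60],(500,600))
b=w["color"][200:400,200:420]; b=cv2.resize(b,(300,272))
t=proj(tp,X)[0].astype(int); c=cv2.resize(tp["color"][t[1]-60:t[1]+50,t[0]-50:t[0]+50],(300,330))
im=np.zeros((602,800,3),np.uint8); im[:600,:500]=a; im[:272,500:]=b; im[272:602,500:]=c; cv2.imwrite("pics/m4.png",im[:600])
E
```

```text
3.75 [538.94 221.97 137.15] [-0.    1.57  0.  ] [ 0.37  0.79 -1.63] 9.64771725378178
[425 219] [[212.91 202.65]] [[312.17 286.9 ]]
```

View pics/m4.png

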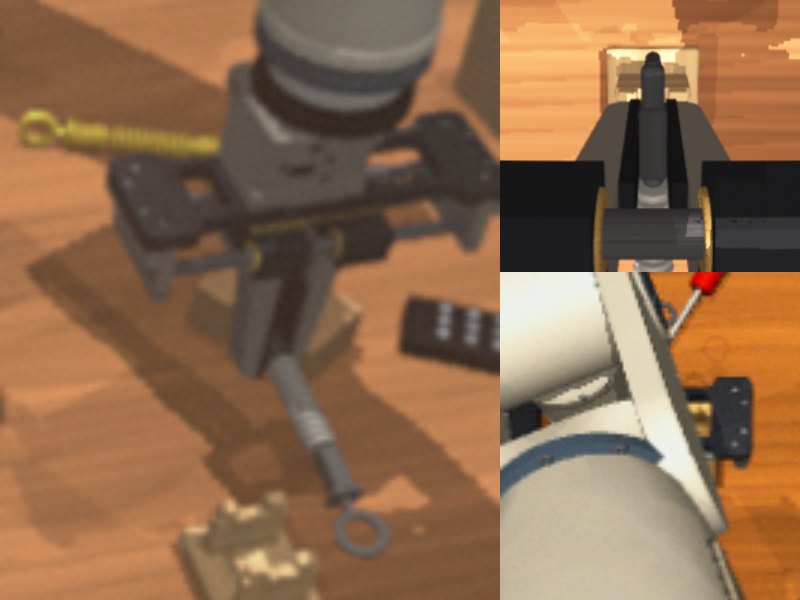

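Spring is held (9.6 mm opening). The loop end sags somewhat. Now I'll measure leg offset and sag, then carry it over to the dispenser.

```bash
python3 - <<'E'
from h import *
from cell import sense
s=sense(); sc=pickle.load(open("scene4.pkl","rb")); w=pickle.load(open("wrist4.pkl","rb"))
d,M=ray(sc,[[450.5,262]]); r=(d@M.T)[0]; k=(222-sc["xyz"][1])/r[1]; print("loop",sc["xyz"]+k*r)
c=cloud(w)
for v in range(234,300,4): print(v,[f"{c[v,u,0]:.0f},{c[v,u,1]:.0f},{c[v,u,2]:.0f}" for u in range(300,326,3)])
E
```

```text
loop [664.45 222.   143.19]
234 ['542,212,5', '542,214,6', '542,217,6', '542,220,5', '542,222,7', '542,225,6', '542,227,6', '542,230,6', '542,233,6']
238 ['545,212,10', '545,214,10', '544,217,12', '514,220,132', '514,222,133', '545,225,10', '545,227,11', '544,230,11', '544,233,11']
242 ['548,212,10', '548,214,10', '515,219,135', '513,220,142', '513,222,145', '513,223,142', '548,227,10', '548,230,11', '548,233,11']
246 ['552,212,11', '552,214,11', '514,219,148', '513,220,150', '514,222,149', '513,223,150', '552,227,11', '552,230,11', '552,233,11']
250 ['555,212,12', '516,218,149', '514,219,155', '514,220,154', '514,222,155', '514,223,155', '514,224,155', '556,230,10', '556,233,9']
254 ['558,212,14', '516,218,155', '516,219,156', '516,220,155', '515,222,156', '515,223,156', '515,224,156', '558,230,14', '558,233,14']
258 ['558,212,26', '518,218,154', '470,221,308', '517,220,156', '517,222,156', '517,223,156', '518,225,154', '558,230,26', '558,232,26']
262 ['558,212,37', '520,218,155', '519,219,155', '519,220,156', '519,222,156', '519,223,157', '519,224,156', '558,229,37', '558,232,36']

[... 553 characters left out ...]

282 ['530,216,152', '528,218,159', '528,219,158', '528,220,159', '528,222,158', '528,223,158', '528,225,158', '528,226,157', '531,228,152']
286 ['531,216,156', '530,218,158', '530,219,159', '530,220,158', '529,222,160', '530,223,159', '530,225,159', '530,226,158', '530,227,159']
290 ['530,216,162', '532,218,158', '532,219,158', '532,220,159', '531,222,159', '532,223,159', '531,225,160', '532,226,158', '531,227,161']
294 ['530,217,167', '534,218,159', '533,219,159', '533,220,160', '534,222,158', '534,223,159', '534,225,159', '533,226,159', '531,227,165']
298 ['530,217,171', '535,218,159', '535,219,159', '536,220,158', '535,222,160', '535,223,160', '535,225,159', '535,226,160', '530,227,171']
```

jog_arm --rows '[{"dx": 0, "dy": -5, "dz": 0, "wx": 2, "wy": 0, "wz": 0, "grip": 1}, {"dx": 0, "dy": -10, "dz": -0.5, "wx": 2, "wy": 0, "wz": 0, "grip": 1}, {"dx": 0, "dy": -14, "dz": -1.3, "wx": 2, "wy": 0, "wz": 0, "grip": 1}, {"dx": 0, "dy": -18, "dz": -1.3, "wx": 2, "wy": 0, "wz": 0, "grip": 1}, {"dx": 0, "dy": -22, "dz": -1.3, "wx": 2, "wy": 0, "wz": 0, "grip": 1}, {"dx": 0, "dy": -25, "dz": -1.3, "wx": 2, "wy": 0, "wz": 0, "grip": 1}, {"dx": 1, "dy": -26.8, "dz": -1.3, "wx": 2, "wy": 0, "wz": 0, "grip": 1}, {"dx": 2, "dy": -26.8, "dz": -1.3, "wx": 2, "wy": 0, "wz": 0, "grip": 1}, {"dx": 2, "dy": -26.8, "dz": -1.3, "wx": 2, "wy": 0, "wz": 0, "grip": 1}, {"dx": 2, "dy": -26.8, "dz": -1.3, "wx": 2, "wy": 0, "wz": 0, "grip": 1}]'

```text
t: 4.9
eef_pos: [523.9, -46.2, 112.7]
orientation: [0.023, 1.573, -0.025]
wrist_force: [0.2, 0.9, -0.9]
grip_width: 9.1
```

```bash
python3 - <<'E'
from h import *
from cell import sense,vision
s=sense(); print(s["t"],s["eef_pos"],s["orientation"],s["wrist_force"],s["grip_width"])
w=vision.snapshot("wrist"); pickle.dump(w,open("wrist5.pkl","wb"))
t=vision.snapshot("top"); pickle.dump(t,open("top5.pkl","wb"))
cv2.imwrite("pics/w5.png",cv2.resize(w["color"][150:400,150:470],None,fx=2.4,fy=2.4,interpolation=2)); print(w["xyz"])
E
```

```text
4.9 [523.85 -46.23 112.69] [ 0.02  1.57 -0.02] [ 0.19  0.87 -0.87] 9.130568830091597
[455.91 -44.23 283.88]
```

View pics/w5.png

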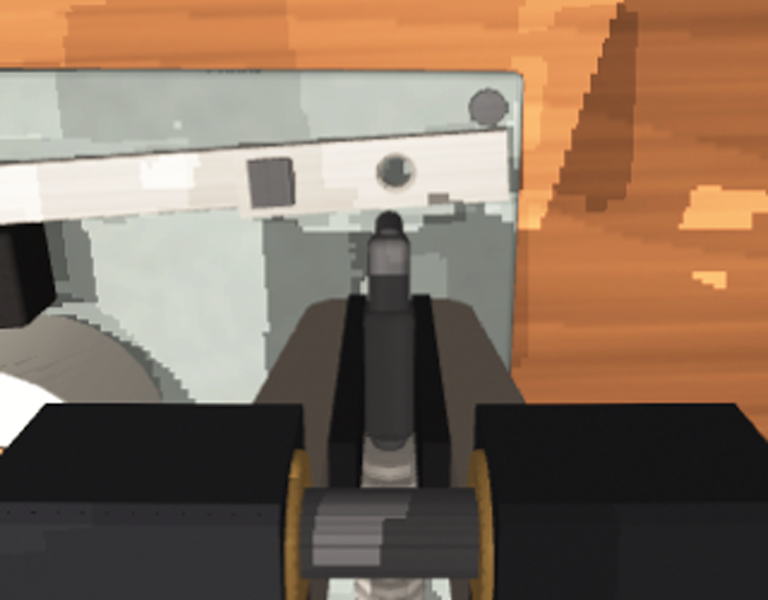

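Wrist view 5: hole at crop (396,171) → px (315,221). Leg tip is at crop (389,215), leg column at px ~312.

```bash
python3 - <<'E'
from h import *
from cell import sense
s=sense(); w=pickle.load(open("wrist5.pkl","rb")); c=cloud(w)
hole=onz(w,[[315,221.3]],46)[0]; print("hole",hole, c[218:226:3,306:326:3,2])
# leg top surface: depth band near axis height
ax=s["eef_pos"][2]+14.9
m=(c[...,2]>ax-30)&(c[...,2]<ax+8)&(c[...,0]<s["eef_pos"][0]-13)&(abs(c[...,1]-s["eef_pos"][1])<8)
q=c[m]; 
for z0 in np.arange(ax-26,ax+8,4):
    k=q[(q[:,2]>=z0)&(q[:,2]<z0+4)]
    if len(k)>3: print(z0-ax,len(k),"xmin",k[:,0].min(),np.percentile(k[:,0],20),"y",k[:,1].min(),k[:,1].max(),np.median(k[:,1]))
# fit plate
pm=(abs(c[...,2]-46)<6)&(abs(c[...,0]-hole[0])<9)&(abs(c[...,1]-hole[1])<30); print("plate z",np.median(c[pm][:,2]), len(c[pm]))
a=onz(w,[[150+505/2.4,150+130/2.4],[150+510/2.4,150+203/2.4],[150+250/2.4,150+157/2.4]],46); print(a)
t=pickle.load(open("top5.pkl","rb")); cv2.imwrite("pics/t5.png",cv2.resize(t["color"][140:245,300:410],None,fx=5,fy=5,interpolation=2))
E
```

```text
hole [502.06 -43.54  46.  ] [[46.93 13.09 12.08 11.58 13.66 46.05 46.4 ]
 [45.48 13.34 12.8  12.4  12.41 44.99 46.79]
 [46.57 40.87 12.53 13.21 13.97 47.1  46.66]]
-26.0 5 xmin 498.612739039813 498.736783820251 y -48.171215272438374 -45.51595384297923 -46.5582277359925
-22.0 16 xmin 498.5202892196638 498.72157001817965 y -48.68597043552418 -42.99643809859809 -46.2761069587675
-18.0 13 xmin 498.12984214633593 498.3939343171512 y -48.55565335246719 -43.03413228926428 -45.50405584251315
-14.0 19 xmin 497.94800326481135 498.0704705813386 y -48.46744032409939 -43.064935065098986 -45.492328266978674
-10.0 21 xmin 497.6637264326746 497.81958626726396 y -48.40575003200174 -43.13867470205276 -45.95787886148304
-6.0 33 xmin 497.28460844807944 497.6961199413761 y -49.785889539780214 -42.237018588758886 -45.944562187920134
-2.0 91 xmin 497.78540704126954 498.41520629598585 y -50.0962397901111 -41.87167148169143 -45.49416362232593
2.0 448 xmin 498.0268323034569 501.31123420243 y -50.05616894051286 -42.008242691701845 -46.0519930796858
plate z 46.82353655894225 2136
[[491.11 -12.25  46.  ]
 [512.46 -10.73  46.  ]
 [496.66 -85.22  46.  ]]
```

jog_arm --rows '[{"dx": 0.5, "dy": 0.22, "dz": 0.08, "wx": 0, "wy": 0, "wz": 0, "grip": 1}, {"dx": 2.5, "dy": 0.22, "dz": 0.08, "wx": 0, "wy": 0, "wz": 0, "grip": 1}, {"dx": 4, "dy": 0.22, "dz": 0.08, "wx": 0, "wy": 0, "wz": 0, "grip": 1}, {"dx": 5, "dy": 0.22, "dz": 0.08, "wx": 0, "wy": 0, "wz": 0, "grip": 1}, {"dx": 5.3, "dy": 0.22, "dz": 0.08, "wx": 0, "wy": 0, "wz": 0, "grip": 1}, {"dx": 5.3, "dy": 0.22, "dz": 0.08, "wx": 0, "wy": 0, "wz": 0, "grip": 1}, {"dx": 5.3, "dy": 0.22, "dz": 0.08, "wx": 0, "wy": 0, "wz": 0, "grip": 1}]'

```text
t: 5.7
eef_pos: [525.9, -44.0, 61.1]
orientation: [0.022, 1.571, -0.024]
wrist_force: [-0.5, 1.0, -1.2]
grip_width: 9.6
```

```bash
python3 - <<'E'
from h import *
from cell import sense,vision
s=sense(); print(s["t"],s["eef_pos"],s["orientation"],s["wrist_force"],s["grip_width"])
w=vision.snapshot("wrist"); pickle.dump(w,open("wrist6.pkl","wb"))
cv2.imwrite("pics/w6.png",cv2.resize(w["color"][190:300,210:410],None,fx=4,fy=4,interpolation=2))
E
```

```text
5.7 [525.87 -43.98  61.05] [ 0.02  1.57 -0.02] [-0.55  1.02 -1.23] 9.602296504500119
```

View pics/w6.png

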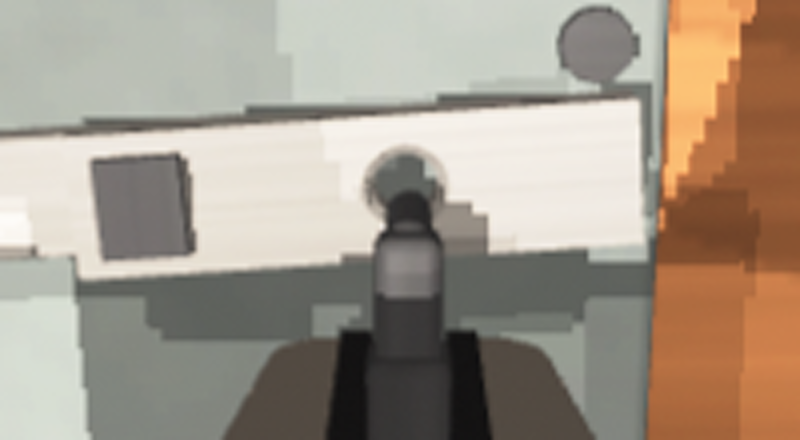

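The leg tip at crop (409,200) is just above the hole at (404,187). I'll check the residual numerically.

```bash
python3 - <<'E'
from h import *
from cell import sense
s=sense(); w=pickle.load(open("wrist6.pkl","rb")); c=cloud(w); X=s["eef_pos"]
print("hole",onz(w,[[210+404/4,190+187/4]],46)[0])
ax=X[2]+14.9
q=c[(c[...,2]>ax-20)&(c[...,2]<ax+8)&(c[...,0]<X[0]-13)&(abs(c[...,1]-X[1])<8)]
for z0 in np.arange(ax-20,ax+8,4):
    k=q[(q[:,2]>=z0)&(q[:,2]<z0+4)]
    if len(k)>3: print(z0-ax,len(k),"xmin",k[:,0].min(),np.percentile(k[:,0],10),"y",k[:,1].min(),k[:,1].max())
E
```

```text
hole [502.62 -43.87  46.  ]
-20.0 13 xmin 500.48940836717384 500.52236222313553 y -46.35954809249925 -40.75543916606312
-16.0 19 xmin 500.0852532083556 500.25643863001756 y -46.307466327068525 -40.78645015873545
-12.0 16 xmin 499.92744958425976 500.0906440388593 y -46.20538241507939 -40.85174017041114
-8.0 17 xmin 499.5481151440013 499.8231649155552 y -45.68172306245442 -40.88862565936218
-4.0 42 xmin 499.31917380865025 499.73468836523796 y -47.55510077878529 -39.99574666460086
0.0 320 xmin 499.9961929810004 500.7502367316202 y -47.83089988323758 -39.63158630971662
4.0 185 xmin 500.99634224056547 503.3924407151448 y -47.28593001691631 -40.170544980928604
```

jog_arm --rows '[{"dx": 0, "dy": -0.03, "dz": -0.09, "wx": 0, "wy": 0, "wz": 0, "grip": 1}, {"dx": 0.3, "dy": -0.03, "dz": -0.09, "wx": 0, "wy": 0, "wz": 0, "grip": 1}, {"dx": 0.6, "dy": -0.03, "dz": -0.09, "wx": 0, "wy": 0, "wz": 0, "grip": 1}, {"dx": 0.8, "dy": -0.03, "dz": -0.09, "wx": 0, "wy": 0, "wz": 0, "grip": 1}, {"dx": 0.9, "dy": -0.03, "dz": -0.09, "wx": 0, "wy": 0, "wz": 0, "grip": 1}, {"dx": 0.9, "dy": -0.03, "dz": -0.09, "wx": 0, "wy": 0, "wz": 0, "grip": 1}]'

```text
t: 6.35
eef_pos: [524.9, -44.3, 51.9]
orientation: [0.023, 1.571, -0.024]
wrist_force: [-0.9, -0.7, -0.7]
grip_width: 9.4
```

jog_arm --rows '[{"dx": 0.2, "dy": 0, "dz": 0, "wx": 0, "wy": 0, "wz": 0, "grip": 1}, {"dx": 0.4, "dy": 0, "dz": 0, "wx": 0, "wy": 0, "wz": 0, "grip": 1}, {"dx": 0.6, "dy": 0, "dz": 0, "wx": 0, "wy": 0, "wz": 0, "grip": 1}, {"dx": 0.6, "dy": 0, "dz": 0, "wx": 0, "wy": 0, "wz": 0, "grip": 1}]'

```text
t: 6.75
eef_pos: [524.6, -44.3, 45.6]
orientation: [0.023, 1.571, -0.024]
wrist_force: [-0.3, 1.5, -1.5]
grip_width: 9.3
```

In the hole (tip ~9 mm deep, no contact force). Continuing down.

jog_arm --rows '[{"dx": 0.2, "dy": 0, "dz": 0, "wx": 0, "wy": 0, "wz": 0, "grip": 1}, {"dx": 0.4, "dy": 0, "dz": 0, "wx": 0, "wy": 0, "wz": 0, "grip": 1}, {"dx": 0.6, "dy": 0, "dz": 0, "wx": 0, "wy": 0, "wz": 0, "grip": 1}, {"dx": 0.7, "dy": 0, "dz": 0, "wx": 0, "wy": 0, "wz": 0, "grip": 1}, {"dx": 0.7, "dy": 0, "dz": 0, "wx": 0, "wy": 0, "wz": 0, "grip": 1}]'

```text
t: 7.25
eef_pos: [524.6, -44.3, 38.4]
orientation: [0.023, 1.572, -0.024]
wrist_force: [-0.1, -0.0, -0.5]
grip_width: 9.1
```

jog_arm --rows '[{"dx": 0.1, "dy": 0, "dz": 0, "wx": 0, "wy": 0, "wz": 0, "grip": 1}, {"dx": 0.2, "dy": 0, "dz": 0, "wx": 0, "wy": 0, "wz": 0, "grip": 1}, {"dx": 0.2, "dy": 0, "dz": 0, "wx": 0, "wy": 0, "wz": 0, "grip": 1}, {"dx": 0.2, "dy": 0, "dz": 0, "wx": 0, "wy": 0, "wz": 0, "grip": 1}]'

```text
t: 7.65
eef_pos: [525.3, -44.3, 37.1]
orientation: [0.023, 1.57, -0.024]
wrist_force: [-1.1, 0.9, 5.5]
grip_width: 9.4
```

jog_arm --rows '[{"dx": 0.1, "dy": 0, "dz": 0, "wx": 0, "wy": 0, "wz": 0, "grip": 0.35}, {"dx": 0.1, "dy": 0, "dz": 0, "wx": 0, "wy": 0, "wz": 0, "grip": 0.35}, {"dx": 0.1, "dy": 0, "dz": 0, "wx": 0, "wy": 0, "wz": 0, "grip": 0.35}, {"dx": -1, "dy": 0, "dz": 0, "wx": 0, "wy": 0, "wz": 0, "grip": 0.35}, {"dx": -4, "dy": 0, "dz": 0, "wx": 0, "wy": 0, "wz": 0, "grip": 0.35}, {"dx": -8, "dy": 0, "dz": 3, "wx": 0, "wy": 0, "wz": 0, "grip": 0.35}, {"dx": -11, "dy": 0, "dz": 7, "wx": 0, "wy": 0, "wz": 0, "grip": 0.2}, {"dx": -11, "dy": 0, "dz": 11, "wx": 0, "wy": 0, "wz": 0, "grip": 0.2}, {"dx": -11, "dy": 0, "dz": 13, "wx": 0, "wy": 0, "wz": 0, "grip": 0.2}, {"dx": -11, "dy": 0, "dz": 13, "wx": 0, "wy": 0, "wz": 0, "grip": 0.2}, {"dx": -11, "dy": 0, "dz": 13, "wx": 0, "wy": 0, "wz": 0, "grip": 0.2}]'

```text
t: 8.75
eef_pos: [654.3, -48.0, 147.0]
orientation: [0.023, 1.571, -0.024]
wrist_force: [-0.2, 0.3, -0.0]
grip_width: 36.5
```

```bash
python3 - <<'E'
from h import *
from cell import sense,vision
s=sense(); print(s["t"],s["eef_pos"],s["orientation"],s["wrist_force"],s["grip_width"])
w=vision.snapshot("wrist"); pickle.dump(w,open("wrist7.pkl","wb"))
cv2.imwrite("pics/w7.png",cv2.resize(w["color"][100:360,180:500],(800,600)[:2] if 0 else None,fx=2.3,fy=2.3,interpolation=2)); print(w["xyz"])
E
```

```text
8.75 [654.33 -48.01 147.02] [ 0.02  1.57 -0.02] [-0.24  0.26 -0.01] 36.46473824802669
[586.08 -46.02 318.1 ]
```

View pics/w7.png

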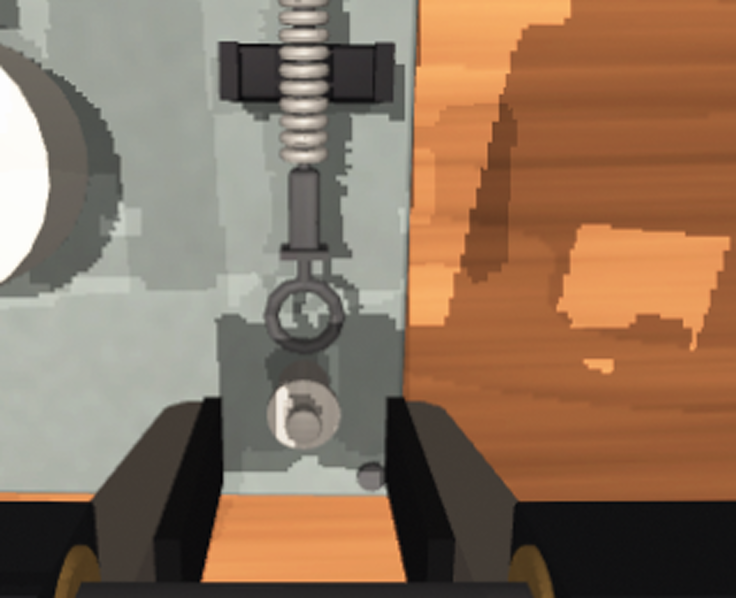

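Wrist view 7: the spring rests on the saddle in line with the post, loop centre at px (312.6,237), post head at (311.7,282.6), loop block at about (312,192).

```bash
python3 - <<'E'
from h import *
from cell import sense
s=sense(); w=pickle.load(open("wrist7.pkl","rb")); c=cloud(w); f=lambda x,y:[180+x/2.3,100+y/2.3]
g=lambda x,y:c[int(round(f(x,y)[1])),int(round(f(x,y)[0]))]
for n,x,y in [("coilend",304,150),("block near",304,176),("block mid",304,210),("block end",304,240),("flange",304,250),("ringL",272,315),("ringR",338,315),("ringTop",303,283),("ringBot",305,346),("head",305,425),("headback",303,408),("collar",277,400)]: print(n,g(x,y))
def blob(m):
    n,l,st,ce=cv2.connectedComponentsWithStats(m.astype(np.uint8)); return sorted([(st[i,4],ce[i]) for i in range(1,n)],key=lambda a:-a[0])[:2]
head=(abs(c[...,2]-59.5)<4)&(abs(c[...,1]+48)<15)&(c[...,0]>660)&(c[...,0]<705)
print(blob(head)); u=blob(head)[0][1]; post=onz(w,[u],59.5)[0]; print("post",post)
ring=(c[...,2]>38)&(c[...,2]<58)&(abs(c[...,1]+47)<17)&(c[...,0]>634)&(c[...,0]<668)
pts=c[ring]; print("ring z",np.median(pts[:,2]),"x",pts[:,0].min(),pts[:,0].max(),"y",pts[:,1].min(),pts[:,1].max())
print("loop",onz(w,[[312.6,237]],np.median(pts[:,2]))[0])
bl=(c[...,2]>45)&(abs(c[...,1]+47)<6)&(c[...,0]>600)&(c[...,0]<632); b=c[bl]
for x in range(600,632,4):
    k=b[(b[:,0]>=x)&(b[:,0]<x+4)]
    if len(k): print(x,len(k),k[:,2].max(),np.median(k[:,2]),k[:,1].min(),k[:,1].max())
E
```

```text
coilend [595.4  -46.33  56.97]
block near [603.99 -46.58  57.59]
block mid [614.2  -46.89  57.74]
block end [624.04 -47.18  56.5 ]
flange [627.98 -47.29  55.53]
ringL [650.73 -58.98  50.  ]
ringR [650.93 -36.26  51.96]
ringTop [639.65 -47.64  51.01]
ringBot [661.72 -47.5   49.91]
head [687.21 -48.26  60.48]
headback [680.96 -48.86  59.35]
collar [682.53 -58.71  47.2 ]
[(np.int32(196), array([311.2 , 284.46]))]
post [687.1  -49.66  59.5 ]
ring z 50.17964484824543 x 634.0656825050959 664.6767562903027 y -61.4838559415676 -34.53318648539406
loop [651.03 -47.5   50.18]
600 66 59.226654611800654 56.80409280040294 -51.80224245667747 -42.08302956134078
604 75 59.3156098207437 57.23115791083433 -51.88203566013666 -42.17055720826398
608 75 59.13398349443196 57.25042871962938 -51.99339433304014 -42.2665006379777
612 78 58.84220392130442 57.02306917234833 -52.14651852642317 -42.37754506367726
616 69 58.55591904871005 56.729658760396205 -52.28254321091274 -42.46094113820647
620 75 58.257301502833116 56.574955149875564 -52.40090400834839 -42.57933008390931
624 84 57.73192274452839 56.030020707417975 -52.718077459386805 -41.03404378250787
628 1454 278.14766700764676 252.19583409024585 -52.99493591757944 -41.02068590605828
```

jog_arm --rows '[{"dx": 0, "dy": 0.06, "dz": -4.03, "wx": 0, "wy": 0, "wz": 0, "grip": 0.2}, {"dx": 3, "dy": 0.06, "dz": -4.03, "wx": 0, "wy": 0, "wz": 0, "grip": 0.2}, {"dx": 7, "dy": 0.06, "dz": -4.03, "wx": 0, "wy": 0, "wz": 0, "grip": 0.2}, {"dx": 9.5, "dy": 0.06, "dz": -4.03, "wx": 0, "wy": 0, "wz": 0, "grip": 0.2}, {"dx": 10.7, "dy": 0.06, "dz": -4.03, "wx": 0, "wy": 0, "wz": 0, "grip": 0.2}, {"dx": 11.1, "dy": 0.06, "dz": -4.03, "wx": 0, "wy": 0, "wz": 0, "grip": 0.2}, {"dx": 11.1, "dy": 0.06, "dz": -4.03, "wx": 0, "wy": 0, "wz": 0, "grip": 0.2}]'

```text
t: 9.5
eef_pos: [613.3, -46.4, 36.4]
orientation: [0.023, 1.572, -0.024]
wrist_force: [0.5, -0.0, 0.5]
grip_width: 36.6
```

jog_arm --rows '[{"dx": 0, "dy": 0, "dz": 0, "wx": 0, "wy": 0, "wz": 0, "grip": 1}, {"dx": 0, "dy": 0, "dz": 0, "wx": 0, "wy": 0, "wz": 0, "grip": 1}, {"dx": 0, "dy": 0, "dz": 0, "wx": 0, "wy": 0, "wz": 0, "grip": 1}, {"dx": 0, "dy": 0, "dz": 0, "wx": 0, "wy": 0, "wz": 0, "grip": 1}, {"dx": 0, "dy": 0, "dz": 0, "wx": 0, "wy": 0, "wz": 0, "grip": 1}, {"dx": 0, "dy": 0, "dz": 0.4, "wx": 0, "wy": 0, "wz": 0, "grip": 1}, {"dx": 0, "dy": 0, "dz": 0.8, "wx": 0, "wy": 0, "wz": 0, "grip": 1}, {"dx": 0, "dy": 0, "dz": 0.8, "wx": 0, "wy": 0, "wz": 0, "grip": 1}]' --force 55

```text
t: 10.3
eef_pos: [622.0, -46.6, 36.3]
orientation: [0.023, 1.571, -0.024]
wrist_force: [1.0, -0.1, 1.0]
grip_width: 9.6
```

```bash
cat > m.py <<'E'
from h import *
from cell import sense,vision
s=sense(); print(s["t"],s["eef_pos"],s["orientation"],s["wrist_force"],s["grip_width"])
w=vision.snapshot("wrist"); pickle.dump(w,open("wl.pkl","wb")); c=cloud(w)
X=s["eef_pos"]
t=vision.snapshot("top"); pickle.dump(t,open("tl.pkl","wb"))
# leg/block/plate column ahead of fingers, along the spring line
m=(c[...,0]<X[0]-8)&(c[...,0]>480)&(abs(c[...,1]+45)<3)&(c[...,2]>20)&(c[...,2]<90)
for x in range(486,int(X[0])-6,5):
    k=c[m&(c[...,0]>=x)&(c[...,0]<x+5)]
    if len(k): print(x,len(k),"z",k[:,2].min().round(1),np.median(k[:,2]).round(1),k[:,2].max().round(1))
E
python3 m.py
```

```text
10.3 [621.99 -46.59  36.34] [ 0.02  1.57 -0.02] [ 0.98 -0.06  0.98] 9.648044611196916
496 96 z 45.3 47.0 48.7
501 173 z 41.3 46.4 48.4
506 103 z 40.1 56.5 59.0
511 193 z 46.3 56.8 58.9
516 199 z 54.5 56.9 58.6
521 184 z 55.0 58.8 60.4
526 195 z 57.3 59.2 60.6
531 209 z 57.4 59.3 60.9
536 197 z 57.5 59.5 61.2
541 190 z 57.9 59.4 61.1
546 179 z 53.1 56.7 60.7
551 184 z 54.4 59.3 61.2
556 168 z 53.5 59.1 61.2
561 170 z 53.8 59.1 61.1
566 174 z 53.7 58.8 60.4
571 168 z 52.8 58.5 60.9
576 158 z 52.3 58.4 60.3
581 152 z 53.6 58.0 60.0
586 156 z 53.5 57.8 60.5
591 145 z 53.3 57.6 59.6
596 139 z 53.4 57.4 59.1
601 142 z 53.7 57.2 59.7
606 121 z 49.5 55.5 58.8
611 81 z 54.8 56.6 57.8
```

jog_arm --rows '[{"dx": -0.3, "dy": 0, "dz": 0.2, "wx": 0, "wy": 0, "wz": 0, "grip": 1}, {"dx": -0.6, "dy": 0, "dz": 0.4, "wx": 0, "wy": 0, "wz": 0, "grip": 1}, {"dx": -0.9, "dy": 0, "dz": 0.4, "wx": 0, "wy": 0, "wz": 0, "grip": 1}, {"dx": -1.2, "dy": 0, "dz": 0.5, "wx": 0, "wy": 0, "wz": 0, "grip": 1}, {"dx": -1.5, "dy": 0, "dz": 0.5, "wx": 0, "wy": 0, "wz": 0, "grip": 1}, {"dx": -1.7, "dy": 0, "dz": 0.5, "wx": 0, "wy": 0, "wz": 0, "grip": 1}, {"dx": -1.7, "dy": 0, "dz": 0.5, "wx": 0, "wy": 0, "wz": 0, "grip": 1}]'

```text
t: 11.1
eef_pos: [626.6, -46.7, 53.6]
orientation: [0.023, 1.571, -0.024]
wrist_force: [-1.1, 0.2, -0.7]
grip_width: 9.7
```

```bash
python3 m.py
```

```text
11.1 [626.64 -46.7   53.57] [ 0.02  1.57 -0.02] [-1.13  0.2  -0.75] 9.747376806231841
501 5 z 45.7 46.0 46.9
506 156 z 44.6 47.1 48.7
511 79 z 44.8 55.6 57.9
516 152 z 54.9 56.7 58.8
521 155 z 55.2 57.5 59.5
526 150 z 57.1 60.2 62.1
531 166 z 59.6 61.2 63.2
536 155 z 60.1 62.1 63.7
541 162 z 60.6 62.9 64.3
546 164 z 62.0 63.7 65.7
551 155 z 58.8 61.6 65.5
556 153 z 60.1 65.4 67.7
561 162 z 60.1 66.1 68.6
566 148 z 60.4 66.8 68.7
571 149 z 61.5 67.8 69.5
576 153 z 61.6 68.5 70.9
581 139 z 60.9 69.4 71.6
586 158 z 62.0 70.2 72.2
591 145 z 64.7 71.1 73.6
596 150 z 66.0 71.8 74.0
601 150 z 66.4 72.7 74.6
606 143 z 67.5 73.5 75.6
611 147 z 62.7 70.8 75.8
616 70 z 72.8 74.1 78.1
```

jog_arm --rows '[{"dx": 0, "dy": -0.03, "dz": 0.4, "wx": 0, "wy": 0, "wz": 0, "grip": 1}, {"dx": 0, "dy": -0.06, "dz": 0.8, "wx": 0, "wy": 0, "wz": 0, "grip": 1}, {"dx": 0, "dy": -0.06, "dz": 1.1, "wx": 0, "wy": 0, "wz": 0, "grip": 1}, {"dx": 0, "dy": -0.06, "dz": 1.4, "wx": 0, "wy": 0, "wz": 0, "grip": 1}, {"dx": 0, "dy": -0.06, "dz": 1.6, "wx": 0, "wy": 0, "wz": 0, "grip": 1}, {"dx": 0, "dy": -0.06, "dz": 1.6, "wx": 0, "wy": 0, "wz": 0, "grip": 1}]'

```text
t: 11.8
eef_pos: [640.5, -47.7, 52.3]
orientation: [0.023, 1.576, -0.024]
wrist_force: [-9.1, -0.0, -0.8]
grip_width: 9.4
```

```bash
python3 m.py
```

```text
11.8 [640.49 -47.65  52.3 ] [ 0.02  1.58 -0.02] [-9.14 -0.05 -0.8 ] 9.359812274909281
501 2 z 45.8 45.8 45.8
506 160 z 44.5 46.9 48.7
511 62 z 43.1 46.0 55.7
516 157 z 54.5 56.8 58.9
521 173 z 55.1 57.1 59.7
526 151 z 55.7 57.6 60.4
531 168 z 57.5 59.7 61.6
536 172 z 58.3 59.9 62.8
541 168 z 58.9 60.3 62.2
546 163 z 58.9 60.5 62.9
551 170 z 55.9 60.4 62.2
556 153 z 55.1 61.4 63.9
561 149 z 54.6 62.1 64.3
566 154 z 56.2 62.9 65.6
571 168 z 62.3 64.1 67.0
576 145 z 63.1 65.0 67.1
581 155 z 63.5 65.7 68.1
586 159 z 63.9 66.6 69.0
591 149 z 65.5 67.4 70.2
596 149 z 65.6 68.2 70.9
601 157 z 65.9 69.1 71.7
606 145 z 66.7 70.0 72.4
611 127 z 64.2 70.3 72.4
616 146 z 65.3 71.0 74.4
621 112 z 63.5 72.0 73.8
626 152 z 61.0 70.3 73.7
631 87 z 56.0 72.9 90.0
```

jog_arm --rows '[{"dx": -0.2, "dy": -0.03, "dz": 0.4, "wx": 0, "wy": 0, "wz": 0, "grip": 1}, {"dx": -0.25, "dy": -0.05, "dz": 0.7, "wx": 0, "wy": 0, "wz": 0, "grip": 1}, {"dx": -0.25, "dy": -0.05, "dz": 0.9, "wx": 0, "wy": 0, "wz": 0, "grip": 1}, {"dx": -0.25, "dy": -0.05, "dz": 0.9, "wx": 0, "wy": 0, "wz": 0, "grip": 1}, {"dx": -0.25, "dy": -0.05, "dz": 0.9, "wx": 0, "wy": 0, "wz": 0, "grip": 1}]'

```text
t: 12.4
eef_pos: [645.9, -48.2, 53.0]
orientation: [0.023, 1.584, -0.024]
wrist_force: [-10.2, 1.7, -2.9]
grip_width: 9.4
```

```bash
python3 - <<'E'
from h import *
from cell import sense,vision
s=sense(); print(s["t"],s["eef_pos"],s["orientation"],s["wrist_force"],s["grip_width"])
sc=vision.snapshot("scene"); w=vision.snapshot("wrist"); t=vision.snapshot("top"); pickle.dump((sc,w,t),open("all8.pkl","wb"))
X=s["eef_pos"]; L=X+[37,-1,12]
u=proj(sc,L)[0]; print("scene",u,"wrist",proj(w,L),"top",proj(t,L))
u=u.astype(int); a=cv2.resize(sc["color"][u[1]-25:u[1]+25,u[0]-25:u[0]+25],(400,400),interpolation=cv2.INTER_CUBIC)
s0=pickle.load(open("d0.pkl","rb"))["scene"]; b=cv2.resize(s0["color"][u[1]-25:u[1]+25,u[0]-25:u[0]+25],(400,400),interpolation=cv2.INTER_CUBIC)
v=proj(t,L)[0].astype(int); c=cv2.resize(t["color"][v[1]-12:v[1]+13,v[0]-25:v[0]+25],(400,200),interpolation=cv2.INTER_CUBIC)
v=proj(w,L)[0].astype(int); d=w["color"][280:380,212:412]; d=cv2.resize(d,(400,200))
cv2.imwrite("pics/m8.png",np.vstack([np.hstack([a,b]),np.hstack([c,d])])); print(u)
E
```

```text
12.4 [645.85 -48.19  52.95] [ 0.02  1.58 -0.02] [-10.19   1.75  -2.87] 9.438944107593265
scene [316.8  318.36] wrist [[312.25 362.83]] top [[319.61 156.67]]
[316 318]
```

View pics/m8.png

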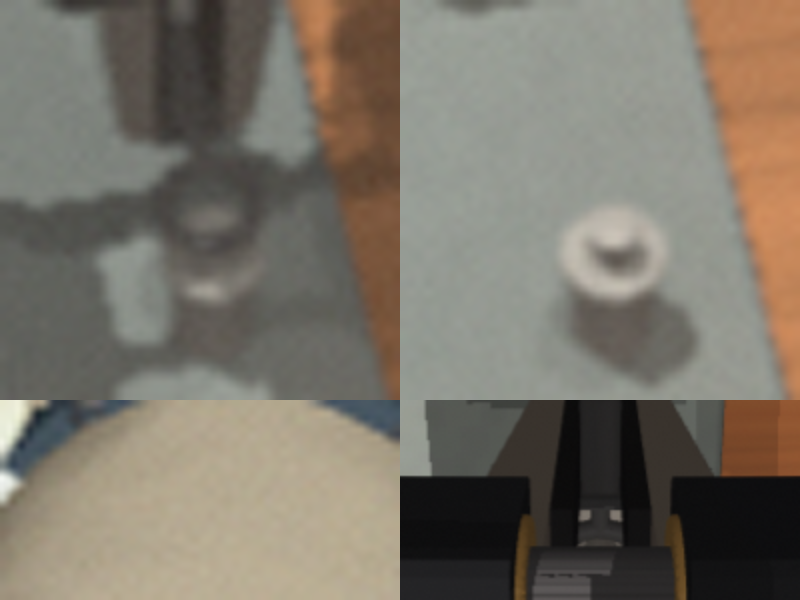

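The post head in the clean scene crop is at (317.5,322). The loop is now a dark ring around the head, centred near (317.2,318), with the head visible inside it. I'll check the residual with the scene camera.

```bash
python3 - <<'E'
from h import *
sc,w,t=pickle.load(open("all8.pkl","rb")); s0=pickle.load(open("d0.pkl","rb"))["scene"]
g0=s0["color"].astype(int).sum(2)//3; g=sc["color"].astype(int).sum(2)//3
print(g0[308:335,306:330]); print(g[304:332,304:332])
for P in ([686.6,-49.4,59.5],[686.6,-49.4,47],[683.5,-48.9,64],[686.6,-48.9,64]): print(P,proj(sc,P))
E
```

```text
[[151 151 152 150 151 149 151 149 150 150 148 151 147 148 150 147 150 147
  148 150 149 149 151 146]
 [153 153 152 151 150 151 147 151 149 150 150 149 150 145 148 148 149 149
  147 149 148 146 152 146]
 [153 152 151 151 150 149 150 149 146 150 153 150 150 149 148 150 151 150
  150 149 150 148 149 150]
 [152 151 151 152 151 150 150 149 150 149 149 150 150 150 150 149 152 152
  150 150 151 148 152 148]
 [153 151 150 150 150 150 150 150 147 148 148 149 150 151 150 149 149 150
  148 151 148 148 152 150]
 [154 149 152 150 149 151 147 151 147 149 150 151 150 148 150 150 150 151
  152 151 148 152 150 152]
 [151 151 150 149 151 148 149 149 150 147 148 150 149 151 149 150 150 151
  151 150 151 152 152 152]
 [151 153 151 153 151 147 150 151 148 149 152 149 149 150 146 149 150 150
  148 149 151 152 152 151]
 [149 153 154 151 151 150 149 150 148 151 150 149 149 148 148 147 149 151
  150 149 150 151 152 151]
 [149 152 151 149 151 149 148 150 148 151 149 150 152 148 148 147 149 149
  148 149 149 149 149 149]
 [148 149 150 151 150 150 150 150 152 154 158 158 159 157 154 149 147 148
  150 149 146 14
[... 4354 characters left out ...]
07 107 107 101 101 106 111 109 114 120
  116 107 102 103 104 102 103 102 100  98]
 [126 141 143 142 133 130 130 119 109 108 119 128 134 137 126 118 118 117
  108 102 101 103 102 102 104 102 101 100]
 [123 140 141 141 137 127 129 123 107 106 126 147 152 154 139 120 111 102
   95  96 100 100 103 101  99  95 100  98]
 [120 137 141 140 131 128 128 124 104  92 101 111 120 127 123 111  95  88
   88  92  95  98  98  94  94  94  93  94]
 [104 127 139 140 136 126 126 122 105  89  86  90  93  97  97  93  88  84
   89  91  94  94  92  94  91  92  93  92]]
[686.6, -49.4, 59.5] [[317.11 321.5 ]]
[686.6, -49.4, 47] [[317.06 324.95]]
[683.5, -48.9, 64] [[317.02 318.87]]
[686.6, -48.9, 64] [[317.38 320.19]]
```

jog_arm --rows '[{"dx": -0.2, "dy": 0, "dz": 0.4, "wx": 0, "wy": 0, "wz": 0, "grip": 1}, {"dx": -0.2, "dy": 0, "dz": 0.6, "wx": 0, "wy": 0, "wz": 0, "grip": 1}, {"dx": -0.2, "dy": 0, "dz": 0.6, "wx": 0, "wy": 0, "wz": 0, "grip": 1}, {"dx": -0.2, "dy": 0, "dz": 0.6, "wx": 0, "wy": 0, "wz": 0, "grip": 1}]'

```text
t: 12.95
eef_pos: [647.9, -48.1, 52.9]
orientation: [0.024, 1.593, -0.024]
wrist_force: [-10.9, 0.7, -3.0]
grip_width: 9.5
```

```bash
cat > ring.py <<'E'
from h import *
from cell import sense,vision
s=sense(); print(s["t"],s["eef_pos"],s["orientation"],s["wrist_force"],s["grip_width"])
sc=vision.snapshot("scene"); g=sc["color"].astype(int).sum(2)//3; print(g[308:332,306:328])
E
python3 ring.py
```

```text
12.95 [647.93 -48.13  52.89] [ 0.02  1.59 -0.02] [-10.95   0.68  -3.02] 9.526890493670154
[[ 90  80  78  79  71  59  61  64  63  66  63  62  63  71  80  86 105 123
  133 136 132 136]
 [ 94  81  77  78  69  61  58  61  67  64  64  64  63  72  79  96 120 134
  133 136 134 133]
 [105  89  81  79  68  61  59  59  65  68  66  66  65  78  85 101 128 136
  135 134 135 136]
 [121 111 100  95  87  77  70  76  71  71  64  72  75  82  91 111 130 137
  138 137 133 136]
 [127 122 124 125 117 106 105 106  92  75  72  76  84  85  87  99 119 128
  129 130 134 134]
 [129 128 129 126 129 123 121 114  93  74  69  77  74  80  83  87  93  93
   96 110 124 128]
 [126 125 127 126 125 120 104  91  78  71  72  75  73  75  77  76  76  74
   77  88 105 117]
 [125 129 130 128 124 112  90  75  69  70  73  71  71  69  70  72  73  72
   77  77  85  87]
 [128 129 127 127 120  97  75  68  71  74  75  76  76  72  68  69  70  70
   74  78  76  73]
 [127 119 119 114 101  80  69  69  76  80  78  80  82  77  77  72  72  72
   73  77  78  76]
 [117 103  88  89  77  69  70  77  80  85  85  90  91  86  81  71  69  68
   72 
[... 522 characters left out ...]
4  79  75  74  75  77  85  94
  102 101 104 101]
 [137 141 140 138 125 105  95  95  90  80  76  73  80  78  80  85  94 101
  103 102 101 103]
 [147 145 139 132 124 105  93  94  93  91  85  89  91  90  88  95 103 104
  104 102 101 102]
 [143 144 136 129 125 110  99  97  98  96  93  98  99 100 101  99 102 106
  101 102 103 103]
 [143 143 138 131 124 115 102 100 107 101  99 105 111 111 108 107 103  97
  102 101 103 104]
 [143 141 139 131 127 120 104  92 102 104 105 109 111 107 106 101  94  98
  100 104 100  99]
 [140 143 132 126 126 122 104  92  89  94  95  99 100  99  95  87  90  92
   96 101 101 102]
 [142 140 134 125 125 125 103  90  88  91  88  95  95  88  89  85  89  90
   94  98  99 100]]
```

jog_arm --rows '[{"dx": -0.1, "dy": 0, "dz": 0.52, "wx": 0, "wy": 0, "wz": 0, "grip": 1}, {"dx": 0.1, "dy": 0, "dz": 0.52, "wx": 0, "wy": 0, "wz": 0, "grip": 1}, {"dx": 0.3, "dy": 0, "dz": 0.52, "wx": 0, "wy": 0, "wz": 0, "grip": 1}, {"dx": 0.4, "dy": 0, "dz": 0.52, "wx": 0, "wy": 0, "wz": 0, "grip": 1}]'

```text
t: 13.4
eef_pos: [648.9, -48.0, 46.7]
orientation: [0.024, 1.602, -0.023]
wrist_force: [-11.3, 0.8, -1.9]
grip_width: 9.2
```

```bash
python3 ring.py
```

```text
13.4 [648.89 -48.03  46.73] [ 0.02  1.6  -0.02] [-11.34   0.76  -1.85] 9.230004540184913
[[ 82  78  83  82  68  56  57  59  64  62  61  57  53  66  76  82  82  98
  122 135 135 136]
 [ 86  80  79  81  71  59  59  62  62  64  60  61  58  71  76  77  84 108
  130 135 135 133]
 [ 87  80  79  79  72  63  62  61  62  63  61  62  60  68  76  86  98 120
  132 137 134 133]
 [ 93  82  78  80  71  60  62  61  64  62  63  59  62  70  83 105 125 134
  138 135 135 136]
 [105  90  82  82  72  62  59  62  63  69  65  64  65  72  89 114 132 134
  133 137 138 136]
 [119 107  98  93  84  76  69  69  69  69  68  69  72  79  84  96 113 111
  119 130 137 134]
 [129 122 122 120 114  95  86  84  73  71  70  73  78  79  79  78  84  82
   93 114 119 121]
 [126 128 130 129 124 102  88  76  73  67  68  70  72  72  70  74  75  78
   81  99 101  90]
 [127 130 128 130 123 103  79  75  73  72  72  72  72  70  73  72  74  75
   81  83  81  78]
 [128 124 119 116 117  97  76  71  70  71  70  71  75  71  69  71  70  74
   78  77  76  76]
 [117 100  93  87  89  77  74  70  72  78  82  86  86  76  76  72  69  71
   74  
[... 521 characters left out ...]
1  96  94  86  82  78  70  76
   90 103 101 103]
 [128 132 136 137 119  91  77  73  72  71  77  81  79  74  75  74  77  88
   99 102 103 104]
 [142 145 145 141 123  97  82  79  73  71  72  75  74  75  78  78  87  95
  101 102 102 101]
 [142 145 143 139 129 105  91  89  84  74  75  73  75  77  80  88  99 100
  100 101 103 103]
 [143 144 143 135 127 104  94  99  97  88  93  91  88  91  95  92  96  96
  102 103 102 104]
 [140 141 143 135 124 103  88  91 101  94  99 104 101 101  98  96  93  98
   99 100 101 101]
 [140 142 140 131 120 109  90  84  90  95  94  99 102  98  92  92  92  92
   99 100 101 102]
 [140 141 138 130 124 119 100  84  89  91  91  93  94  91  89  86  86  90
   94  95  96  97]]
```

jog_arm --rows '[{"dx": 0.1, "dy": 0, "dz": 0.5, "wx": 0, "wy": -0.6, "wz": 0, "grip": 1}, {"dx": 0.3, "dy": 0, "dz": 0.5, "wx": 0, "wy": -0.6, "wz": 0, "grip": 1}, {"dx": 0.5, "dy": 0, "dz": 0.5, "wx": 0, "wy": -0.6, "wz": 0, "grip": 1}, {"dx": 0.65, "dy": 0, "dz": 0.5, "wx": 0, "wy": -0.6, "wz": 0, "grip": 1}, {"dx": 0.65, "dy": 0, "dz": 0.5, "wx": 0, "wy": -0.6, "wz": 0, "grip": 1}]'

```text
t: 13.95
eef_pos: [649.8, -47.9, 39.3]
orientation: [0.025, 1.599, -0.023]
wrist_force: [-16.1, 0.6, 8.0]
grip_width: 9.3
```

```bash
python3 ring.py
```

```text
13.95 [649.82 -47.91  39.28] [ 0.02  1.6  -0.02] [-16.15   0.62   8.04] 9.251438159608433
[[ 81  80  81  82  74  61  53  60  62  59  59  50  51  63  75  82  78  85
  107 129 135 136]
 [ 85  79  80  81  74  61  52  59  63  63  58  56  50  64  76  81  79  93
  118 134 135 135]
 [ 85  79  81  82  75  59  53  62  59  62  60  58  55  65  76  78  78  93
  122 132 135 134]
 [ 90  82  84  82  75  62  55  61  62  65  65  61  60  69  79  79  83 104
  124 138 136 137]
 [ 90  82  81  80  73  63  59  60  64  61  61  66  62  70  76  81  91 114
  129 134 136 137]
 [ 97  84  79  80  77  65  61  61  62  64  63  60  61  74  78  82  93 116
  122 126 132 135]
 [107  88  81  79  75  60  62  58  61  65  65  63  63  72  76  82  83  87
   94 111 118 118]
 [116  98  91  88  76  62  59  61  64  71  68  67  63  67  76  73  76  79
   82  98  99  89]
 [128 120 113 105  89  66  66  67  68  68  73  74  73  73  76  77  77  76
   79  84  82  73]
 [126 121 115 114  95  80  75  73  69  70  72  71  75  72  74  74  78  77
   79  79  78  76]
 [117 101  91  89  82  76  77  73  73  75  84  90  88  80  73  72  73  75
   78 
[... 522 characters left out ...]
4  98  98  97 104  96  78  71
   86  95 101 103]
 [123 126 133 117  90  76  73  81  90  88  91  92  92  98 103  94  76  72
   87  98 103 103]
 [132 135 138 128 101  79  68  75  78  84  86  89  95  96  94  83  74  73
   94 103 101 103]
 [141 143 145 137 113  85  74  73  74  77  80  84  83  82  78  78  78  84
   94 102 103 101]
 [142 145 145 143 115  83  80  82  78  76  77  76  73  72  72  73  84  95
   97  99 103 101]
 [144 142 145 138 112  87  82  84  85  80  80  82  78  78  80  85  89  97
  103 104 102 102]
 [140 139 141 132 112  89  79  83  88  90  93  90  92  91  89  86  86  95
   98  98  98 101]
 [140 140 140 133 121  99  84  83  89  92  93  94  94  92  88  87  83  89
   95  95  95  97]]
```

jog_arm --rows '[{"dx": 0.1, "dy": 0, "dz": 0.3, "wx": 0, "wy": 0, "wz": 0, "grip": 1}, {"dx": 0.1, "dy": 0, "dz": 0.1, "wx": 0, "wy": 0, "wz": 0, "grip": 1}, {"dx": 0.1, "dy": 0, "dz": 0, "wx": 0, "wy": 0, "wz": 0, "grip": 1}, {"dx": 0.1, "dy": 0, "dz": 0, "wx": 0, "wy": 0, "wz": 0, "grip": 1}]'

```text
t: 14.4
eef_pos: [648.5, -47.9, 38.4]
orientation: [0.025, 1.602, -0.023]
wrist_force: [-8.9, 0.1, 6.3]
grip_width: 9.0
```

```bash
python3 ring.py
```

```text
14.4 [648.53 -47.89  38.43] [ 0.02  1.6  -0.02] [-8.87  0.13  6.3 ] 9.010244974132434
[[ 80  81  83  79  71  56  53  60  62  60  58  48  51  62  76  80  77  87
  117 133 133 136]
 [ 82  80  82  80  71  58  55  54  63  62  63  56  51  64  76  78  79  95
  122 136 135 137]
 [ 86  83  79  79  70  55  55  60  64  63  64  56  57  74  78  77  81 100
  125 135 132 137]
 [ 92  79  81  80  71  61  58  59  62  63  63  61  63  72  78  77  87 113
  130 133 138 135]
 [ 92  83  82  79  73  63  63  60  60  61  61  60  61  68  77  79  88 116
  131 134 135 133]
 [ 97  83  80  78  70  64  60  58  63  63  62  58  60  71  78  79  83  91
  113 125 129 121]
 [104  86  78  79  70  62  62  61  68  66  62  62  65  69  74  80  80  78
   88 107 112  98]
 [116 102  97  91  77  66  64  64  69  67  70  71  69  78  79  74  79  76
   77  82  87  80]
 [127 124 114 104  89  76  70  70  68  68  71  73  78  75  76  76  79  74
   78  79  76  76]
 [120 118 103  88  82  77  80  75  68  66  70  72  77  74  72  75  77  79
   78  79  79  76]
 [ 93  90  81  78  77  78  76  72  71  77  83  90  89  80  74  72  71  81
   77  80 
[... 518 characters left out ...]
4  95  97  98  98  86  72  71
   81  99 101 104]
 [133 135 136 119  92  78  74  82  85  82  87  87  87  96  90  82  74  80
   92 101 101 102]
 [141 142 142 126  98  83  74  74  75  73  76  78  80  80  79  78  77  87
   98 102 104 105]
 [143 145 146 135 109  84  81  77  73  76  71  76  72  77  76  79  84  95
  100 103 104 105]
 [145 143 145 134 105  86  82  87  83  77  75  73  80  84  88  83  92  99
  100 100 101 101]
 [143 143 143 134 104  82  84  91  95  97  90  89  89  98  98  94  93  94
   99 100 101 101]
 [142 138 140 130 111  89  79  85  93 100 102 101  96  97  98  88  86  92
   92  93  98 101]
 [140 139 138 134 121  98  84  83  88  93  91  93  94  93  87  84  87  94
   92  89  95  98]]
```

jog_arm --rows '[{"dx": 0, "dy": 0, "dz": -0.1, "wx": 0, "wy": 0, "wz": 0, "grip": 1}, {"dx": -0.1, "dy": 0, "dz": -0.2, "wx": 0, "wy": 0, "wz": 0, "grip": 1}, {"dx": -0.1, "dy": 0, "dz": -0.2, "wx": 0, "wy": 0, "wz": 0, "grip": 1}]'

```text
t: 14.75
eef_pos: [645.6, -47.8, 39.1]
orientation: [0.025, 1.605, -0.023]
wrist_force: [-4.6, -0.3, -0.8]
grip_width: 9.9
```

jog_arm --rows '[{"dx": 0, "dy": 0, "dz": 0, "wx": 0, "wy": 0, "wz": 0, "grip": 0.3}, {"dx": 0, "dy": 0, "dz": 0, "wx": 0, "wy": 0, "wz": 0, "grip": 0.2}, {"dx": 0, "dy": 0, "dz": 0, "wx": 0, "wy": 0, "wz": 0, "grip": 0.2}, {"dx": -0.5, "dy": 0, "dz": 0, "wx": 0, "wy": 0, "wz": 0, "grip": 0.2}, {"dx": -3, "dy": 0, "dz": 0, "wx": 0, "wy": 0, "wz": 0, "grip": 0.2}, {"dx": -7, "dy": 0, "dz": 0, "wx": 0, "wy": 0, "wz": 0, "grip": 0.2}, {"dx": -11, "dy": 0, "dz": 0, "wx": 0, "wy": 0, "wz": 0, "grip": 0.2}, {"dx": -13, "dy": 0, "dz": 0, "wx": 0, "wy": 0, "wz": 0, "grip": 0.2}, {"dx": -13, "dy": 0, "dz": 0, "wx": 0, "wy": 0, "wz": 0, "grip": 0.2}, {"dx": -13, "dy": 0, "dz": 0, "wx": 0, "wy": 0, "wz": 0, "grip": 0.2}]'

```text
t: 15.75
eef_pos: [650.1, -48.0, 169.2]
orientation: [0.025, 1.604, -0.023]
wrist_force: [0.0, 0.3, -1.3]
grip_width: 37.0
```

```bash
python3 - <<'E'
from h import *
from cell import sense,vision
s=sense(); print(s["t"],s["eef_pos"],s["orientation"],s["wrist_force"],s["grip_width"])
w=vision.snapshot("wrist"); c=cloud(w); pickle.dump(w,open("w9.pkl","wb"))
cv2.imwrite("pics/w9.png",w["color"])
for x in range(490,705,5):
    k=c[(c[...,0]>=x)&(c[...,0]<x+5)&(abs(c[...,1]+47)<16)&(c[...,2]>30)&(c[...,2]<70)]
    if len(k): print(x,len(k),"z",np.percentile(k[:,2],[5,50,95]),"y",k[:,1].min(),k[:,1].max())
head=(c[...,2]>57)&(c[...,2]<64)&(abs(c[...,1]+48)<12)&(c[...,0]>675)&(c[...,0]<700); v,u=np.nonzero(head); print("head px",u.mean(),v.mean(),len(u), onz(w,[[u.mean(),v.mean()]],59.5))
E
```

```text
15.75 [650.13 -47.98 169.21] [ 0.02  1.6  -0.02] [ 0.04  0.32 -1.35] 37.00173484610261
500 2 z [45.67 45.81 45.95] y -60.71745084573298 -58.384663255489485
505 245 z [45.71 46.93 48.06] y -62.414829913917664 -31.05754845030905
510 267 z [42.94 46.77 47.99] y -62.58080332805481 -31.1313690903808
515 243 z [45.72 46.98 57.12] y -62.88534458132391 -31.249053301001467
520 272 z [46.01 47.39 57.35] y -62.97214101301847 -31.337987789919396
525 193 z [39.61 47.16 57.83] y -62.61049333517153 -31.146751459808815
530 76 z [57.32 58.64 59.71] y -48.978539467904426 -39.746186847492254
535 92 z [57.18 58.47 59.73] y -49.14661940495911 -39.842737720505085
540 90 z [56.78 58.36 59.55] y -49.30709014732261 -39.952973544958105
545 90 z [56.36 58.21 59.35] y -49.495745595709984 -40.08814821173482
550 87 z [56.68 58.28 59.33] y -49.675542743731306 -40.20645633597955
555 74 z [52.26 55.18 58.52] y -52.279293937047726 -38.810773699892664
560 202 z [42.42 54.41 59.28] y -62.58745399152505 -31.230254929854734
565 252 z [42.57 44.67 59.04] y -62.69905692787937 -31.295876121052732
570 245 z [42.7  44.66 59.0
[... 1241 characters left out ...]
660 54 z [52.29 57.66 58.81] y -56.59388967071369 -40.62908630222564
665 42 z [50.92 52.61 53.92] y -55.31075355853211 -45.00120162288123
670 110 z [50.92 52.71 53.82] y -59.76604931079199 -38.21182798693203
675 152 z [47.26 49.24 53.68] y -62.6828267332823 -36.52960865091513
680 227 z [46.96 51.24 60.72] y -62.79332691662369 -35.74134910885339
685 174 z [47.52 53.4  61.15] y -62.27267572847474 -36.744764426223384
690 85 z [47.63 52.89 60.97] y -61.514345877644615 -37.58916606577283
695 59 z [46.92 47.82 48.82] y -58.99440202656718 -39.43067186769193
700 2 z [46.06 46.49 46.91] y -53.811436333561886 -50.218462016583196
head px 311.1345029239766 283.99415204678365 171 [[687.12 -49.7   59.5 ]]
```

Released and seated. Coil length is about 74 mm, so about 16 mm of stretch. Loop top is at z≈52.6, below the 59.5 mm post top, and leg block axis is at z≈51. Handing in.

```bash
python3 -c "
from cell import order,sense
print(order.sign_off()); print(sense()['t'])"
```

```text
the job is handed in; nothing more can be done
None
the job is handed in; nothing more can be done
```

The brake spring is refitted and the job is handed in, at about 16 s on the robot's clock. I hooked the leg into the plate hole with about 5.5 N at full depth. Then I took the loop block, stretched the spring over the post, lowered the loop under the head, let go and backed off.

The last wrist-camera depth check showed:
- **Leg:** the spring's axis at the leg is about 51 mm above the bench, which matches the leg being fully in the hole.
- **Loop:** its centre is about 50 mm up, under the head. The seated stretch puts it about 4–5 mm from the post axis.
- **Stretch:** about 16 mm, read from the coil length.
- **Arm:** the plate moved to about where the hole sits when home. I inferred home from that and did not measure the angle.
- **Gripper:** open, and clear of everything.

- **Camera mismatch:** the top and wrist cameras disagreed by 3–7 mm on positions, so I used wrist-relative measurements for the insertion.
- **Force peak:** while lowering the loop the wrist force briefly reached about 18 N (16 N back, 8 N up) as the loop touched the collar. I eased off before letting go.
- **Checked less closely:** I did not take a final view of the other bench items, and my last check was on numbers because the picture allowance was used up. The sign-off gave no verdict.

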